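# Nest the wash pots and park them under the riser

### The arm

A 6-joint arm with a two-finger parallel gripper is mounted at the origin on the work surface. World frame = base frame: x ahead of the robot, y to its left, z up, the work surface at z = 0. Lengths are in m, angles in rad, forces in N, time in s.
With the tool pointing down it reaches from about 0.35 to 0.85 m from the base axis. Payload 8.1 kg.
Tool frame: the origin (TCP) lies on the centre line of the jaws, within the pads' length; the fingertips stand robot.finger_overhang ahead of it and the grasp point (between the pads) lies 5 mm behind it (robot.finger_overhang is the distance from the TCP to the fingertips, in m); z points along the fingers, y is the direction in which the jaws open and shut (so a half turn about z gives the same grasp; the last joint's range is limited). The gripper opens to 93 mm and grips with 3 to 60 N. Pads are 15 mm wide; open, the fingers measure 128 mm over their backs; the gripper's body (75 mm by 188 mm) begins 65 mm behind the grasp point.
Start: joints at [-1.196, 0.13, 1.488, -0, 1.523, -0.085], TCP at [0.266, -0.538, 0.233] pointing down, gripper open.
Joint ranges: [-2.96, 2.96], [-0.89, 2.26], [0.02, 2.5], [-1.34, 4.48], [0, 2.73], [-2.66, 2.66]. Speed limits (rad/s): [2.39, 2.39, 2.79, 3.14, 3.14, 3.14].

### API

Orientations are given as a rotation vector (axis times angle).
In Python, from plant import robot gives the robot as it stands. The module is installed in compiled form; this text tells all that it offers.
- The arm moves only by the tool carry_out, never from a script. Its argument "commands" is a list that holds one entry, the list of rows, each a list of 4 numbers: the shift along the tool's x, y, z in cm, then the turn about the tool's z in degrees. In form: [[[tx, ty, tz, roll], ...]]. A call has 1 to 20 rows; each row shifts and turns the commanded pose from where the row before left it, along the tool's axes as they then stand; what a row does not reach is not made up. A row lasts 1/12 s, in which the tool goes at most 41.7 mm and 7.16 degrees, less where a joint would pass 70% of its speed; a pose out of reach is approached as far as the arm can. A call is refused whole if a number of a shift passes 4.17 or a number of a turn 7.16, either way. A call with a gripper value outside its range is refused whole. "claw" is the finger opening in cm, from 0 to 9.3, set as the call begins (left out, the last holds). The fingers move at their own pace and stop on an object; "grip_force" is the grip in N (left out, the last holds). Time passes only in rows, so rows that do not move let the fingers close. It gives the time, the measured TCP pose, the force and the opening at its end, in the units of the state.
- robot.read_state(): the state, without advancing time (a new reading comes with each control period).
- robot.read_camera(name): name is "scene" or "top" or "wrist"; returns the picture (384x512x3 uint8, red, green, blue); there is no depth.
- robot.camera_params(name): a dict with "mtx" (3x3 intrinsics, pixels), "R" (3x3) and "t" (3): a world point X has camera coordinates R X + t. Camera axes: x right, y down, z forward; pixel columns grow to the right and rows downward; lengths in m; the calibration is good to about 2 mm. A picture is of the moment at which its call begins: read the wrist's pose just before it. camera_params takes no time and is no camera call; for the wrist camera it gives the pose at the moment of the call.
- robot.close_job(): hands the job in, once; it reports no verdict.
The state is a dict: "t": time; "q": joint angles; "dq": joint speeds; "joint_torque": joint torques, N m; "tool_pos": TCP position; "orientation": TCP orientation; "force": force on the tool from outside, world axes, zero at the start; "wrist_torque": the same for the moment, N m; "opening": finger opening in m.
Only numpy, scipy, OpenCV 4.12 (cv2) and the standard library are available. Lean on these libraries where they do the work, as an engineer would, in place of code of your own. Each camera call takes 0.05 s, during which the arm holds its last target.

### The job

The gauges are clean, so put the steel wash pots away: pull the tray fully out from under the wooden riser, nest all the pots that are on the bench upright in the tray's well, each one standing inside the next wider, from the widest outside to the narrowest inside, then slide the loaded tray fully home under the riser. Leave the ring gauge, the plug gauge and the bottle where they are.

Things in the scene. Friction and masses are not known exactly. Their poses are not given: they have to be found in the camera images.
- pot_a: open round stainless-steel wash pot, straight-sided, 69 mm outside diameter, 36 mm tall, wall 1.6 mm, floor 3.5 mm thick, the bottom edge chamfered 3 mm; plain, no handle or lid; origin at the centre of its underside, z up through the mouth. May be absent. The widest and shallowest of six sizes; the narrower a pot, the taller it is, so in the nest each pot's rim stands at least 12.5 mm proud of the next wider one.
- pot_b: open round stainless-steel wash pot, straight-sided, 61 mm outside diameter, 45 mm tall, wall 1.6 mm, floor 3.5 mm thick, the bottom edge chamfered 3 mm; plain, no handle or lid; origin at the centre of its underside, z up through the mouth. May be absent.
- pot_c: open round stainless-steel wash pot, straight-sided, 53 mm outside diameter, 54 mm tall, wall 1.6 mm, floor 3.5 mm thick, the bottom edge chamfered 3 mm; plain, no handle or lid; origin at the centre of its underside, z up through the mouth. May be absent.
- pot_d: open round stainless-steel wash pot, straight-sided, 45 mm outside diameter, 63 mm tall, wall 1.6 mm, floor 3.5 mm thick, the bottom edge chamfered 3 mm; plain, no handle or lid; origin at the centre of its underside, z up through the mouth. May be absent.
- pot_e: open round stainless-steel wash pot, straight-sided, 37 mm outside diameter, 72 mm tall, wall 1.6 mm, floor 3.5 mm thick, the bottom edge chamfered 3 mm; plain, no handle or lid; origin at the centre of its underside, z up through the mouth. May be absent.
- pot_f: open round stainless-steel wash pot, straight-sided, 29 mm outside diameter, 81 mm tall, wall 1.6 mm, floor 3.5 mm thick, the bottom edge chamfered 3 mm; plain, no handle or lid; origin at the centre of its underside, z up through the mouth. May be absent.
- tray (a joint): travel of the pull-out tray out of the riser, m: 0 fully home (stop), 0.17 fully out (stop); it slides level along the -x axis of tray_handle as it opens, stays where it is left, and takes about 2 N plus 8 N per m/s to move
- tray_handle (a point): middle of the tray's black handle bar, 75 mm above the bench at the tray's front end; the bar is 12 mm wide (y), 14 mm high and 70 mm long, lying along the slide (x), on two 12 mm posts 58 mm apart centre to centre, which leave 46 mm open below it. Site axes: -x points out of the riser along the slide, z up. At travel 0 it stands 70 mm in front of the riser's front edge and moves with the tray
- tray_well (a point): centre of the tray's square well, on its dark floor, 9 mm above the bench; the well is 104 mm (along the slide) by 100 mm inside, with a rim 12 mm high. It lies 140 mm behind the handle's middle (in the handle's +x); at travel 0 it is 70 mm inside the riser's front edge, at 0.17 it is 100 mm clear of it. Same axes as the handle
- riser: fixed wooden riser shelf, 260 mm deep (x, the slide) by 190 mm wide (y), on four corner legs, underside 125 mm and top 143 mm above the bench, with a closed 150 x 120 mm wooden case on top up to 190 mm; origin on the bench under its centre, its front (where the tray comes out) faces its own -x
- ring_gauge: bystander: loose blackened steel setting ring, 76 mm outside, 40 mm bore, 22 mm high, lying flat; origin at the centre of its underside
- solvent_bottle: bystander: loose pale translucent bottle with a cap, 42 mm diameter, 95 mm tall, standing; origin at the centre of its underside
- plug_gauge: bystander: loose plug gauge lying on the bench, 110 mm long, 17 mm square aluminium grip; origin at the underside of the grip's middle, length along its x
Not all that is in view belongs to the job. Leave any turquoise look-alike of the pot_d alone.

How it is judged:
On the way, in this order (a step that is already met when the one before it is completed fails the run):
1. the tray is pulled fully out (travel over 150 mm) (value of joint tray above 0.15 m), for 0.2 s.
2. all the pots present stand nested in the well while the tray is out (travel over 120 mm) (value of joint tray above 0.12 m and horizontal distance between pot_b and pot_a below 0.0039 m and horizontal distance between pot_c and pot_a below 0.0079 m and horizontal distance between pot_d and pot_a below 0.0119 m and horizontal distance between pot_e and pot_a below 0.0159 m and horizontal distance between pot_f and pot_a below 0.0199 m and horizontal distance between pot_c and pot_b below 0.0039 m and horizontal distance between pot_d and pot_b below 0.0079 m and horizontal distance between pot_e and pot_b below 0.0119 m and horizontal distance between pot_f and pot_b below 0.0159 m and horizontal distance between pot_d and pot_c below 0.0039 m and horizontal distance between pot_e and pot_c below 0.0079 m and horizontal distance between pot_f and pot_c below 0.0119 m and horizontal distance between pot_e and pot_d below 0.0039 m and horizontal distance between pot_f and pot_d below 0.0079 m and horizontal distance between pot_f and pot_e below 0.0039 m and z of pot_a in the frame of tray_well below 0.003 m and horizontal distance between each of pot_a, pot_b, pot_c, pot_d, pot_e, pot_f and tray_well below 0.045 m and angle between each of pot_a, pot_b, pot_c, pot_d, pot_e, pot_f's own z axis and vertical below 0.1 rad and z of pot_b in the frame of tray_well below 0.0065 m and z of pot_c in the frame of tray_well below 0.01 m and z of pot_d in the frame of tray_well below 0.0135 m and z of pot_e in the frame of tray_well below 0.017 m and z of pot_f in the frame of tray_well below 0.0205 m), for 0.3 s.
3. the tray is pushed fully home (travel under 8 mm) (value of joint tray below 0.008 m), for 0.2 s.
At the end, for the whole second after the job is handed in: The tray is home (travel under 8 mm) and every pot present stands upright (0.1 rad), at rest, in the tray's well (within 45 mm of its centre), each inside every wider one: axes apart at most the wall play + 1.5 mm, undersides above the well's floor at most 3.5 mm per wider size + 3 mm (value of joint tray below 0.008 m and horizontal distance between pot_b and pot_a below 0.0039 m and horizontal distance between pot_c and pot_a below 0.0079 m and horizontal distance between pot_d and pot_a below 0.0119 m and horizontal distance between pot_e and pot_a below 0.0159 m and horizontal distance between pot_f and pot_a below 0.0199 m and horizontal distance between pot_c and pot_b below 0.0039 m and horizontal distance between pot_d and pot_b below 0.0079 m and horizontal distance between pot_e and pot_b below 0.0119 m and horizontal distance between pot_f and pot_b below 0.0159 m and horizontal distance between pot_d and pot_c below 0.0039 m and horizontal distance between pot_e and pot_c below 0.0079 m and horizontal distance between pot_f and pot_c below 0.0119 m and horizontal distance between pot_e and pot_d below 0.0039 m and horizontal distance between pot_f and pot_d below 0.0079 m and horizontal distance between pot_f and pot_e below 0.0039 m and z of pot_a in the frame of tray_well below 0.003 m and horizontal distance between each of pot_a, pot_b, pot_c, pot_d, pot_e, pot_f and tray_well below 0.045 m and angle between each of pot_a, pot_b, pot_c, pot_d, pot_e, pot_f's own z axis and vertical below 0.1 rad and linear speed of each of pot_a, pot_b, pot_c, pot_d, pot_e, pot_f below 0.02 m/s and z of pot_b in the frame of tray_well below 0.0065 m and z of pot_c in the frame of tray_well below 0.01 m and z of pot_d in the frame of tray_well below 0.0135 m and z of pot_e in the frame of tray_well below 0.017 m and z of pot_f in the frame of tray_well below 0.0205 m); the robot touches nothing.
It fails at once if the ring gauge is pushed more than 25 mm from its place or tipped (distance of ring_gauge from where it was at the start of the episode above 0.025 m or angle between ring_gauge's own z axis and vertical above 0.6 rad).
It fails at once if the solvent bottle is pushed more than 25 mm from its place or tipped (distance of solvent_bottle from where it was at the start of the episode above 0.025 m or angle between solvent_bottle's own z axis and vertical above 0.6 rad).
It fails at once if the plug gauge is pushed more than 25 mm from its place or tipped (distance of plug_gauge from where it was at the start of the episode above 0.025 m or angle between plug_gauge's own z axis and vertical above 0.6 rad).
Of pot_a, pot_b, pot_c, pot_d, pot_e, pot_f only 4 to 6 are there at a start; the rules pass over those that are not, and their reading is None.
At some moment in a run one of pot_a, pot_b, pot_c may be knocked a few centimetres aside while the robot is not near it.
It also fails if it takes over 210 s, if anything falls off the work surface, if the arm or the gripper's body presses on something with over 40 N, if the wrist force passes 120 N, or if a joint passes its speed limit or range.

## Working session

There is one attempt and no reset: what is moved stays moved. The work goes in short steps, Python scripts to look and compute and a tool call to move; the robot and the scene stay as the last step left them, time stands still between calls to the robot, and variables do not carry over. Pictures are saved under pics/ and viewed, and the job is handed in when it is done.

Besides the shell and the picture viewer there is one more tool, called after "Request:" as name([rows], argument=value, ...), one row to a line, values as JSON. carry_out: Moves the arm, as the interface text tells. Its arguments: {"type":"object","properties":{"commands":{"type":"array","items":{"type":"array","items":{"type":"array","items":{"type":"number"}}}},"claw":{"type":"number"},"grip_force":{"type":"number"}},"required":["commands"]}

```bash
mkdir -p pics
python3 - <<'E'
from plant import robot
import cv2,numpy as np
print(robot.read_state(), robot.finger_overhang)
for n in ["scene","top","wrist"]:
    p=robot.camera_params(n); im=robot.read_camera(n)
    cv2.imwrite(f"pics/{n}0.png",im[:,:,::-1])
    np.set_printoptions(precision=4,suppress=True); print(n,p)
E
```

```text
{'t': 0.0, 'q': array([-1.19641655e+00,  1.31151598e-01,  1.48925602e+00, -2.59110611e-05,
        1.52302762e+00, -8.53818058e-02]), 'dq': array([ 8.44832568e-04, -1.38806907e-03,  6.88883586e-04, -2.94179469e-05,
        1.88903673e-04,  2.47159183e-04]), 'joint_torque': array([-1.48971944e-04, -5.59847367e+01, -4.91757023e+01,  7.66840624e-02,
        3.58796166e-02, -1.85008685e-04]), 'tool_pos': array([ 0.26606151, -0.53717412,  0.23160593]), 'orientation': array([-3.05717628e+00, -7.15435149e-01,  4.56737571e-04]), 'force': array([-0.0714795, -0.6370121,  0.5908382]), 'wrist_torque': array([-0.01650403,  0.01313036,  0.01152465]), 'opening': 0.09324678686837502} 0.014
scene {'mtx': array([[432.799 ,   0.    , 243.5281],
       [  0.    , 432.799 , 194.3691],
       [  0.    ,   0.    ,   1.    ]]), 'R': array([[-0.4699,  0.8826, -0.0133],
       [ 0.5948,  0.3054, -0.7436],
       [-0.6522, -0.3573, -0.6685]]), 't': array([ 0.2818, -0.2938,  1.5472])}
top {'mtx': array([[367.8452,   0.    , 254.9296],
       [  0.    , 367.8452, 184.7584],
       [  0.    ,   0.    ,   1.    ]]), 'R': array([[-0.0164, -0.9998,  0.0061],
       [-0.9978,  0.016 , -0.0637],
       [ 0.0636, -0.0071, -0.9979]]), 't': array([0.0048, 0.5423, 1.2325])}
wrist {'mtx': array([[324.2043,   0.    , 259.2329],
       [  0.    , 324.2043, 189.1187],
       [  0.    ,   0.    ,   1.    ]]), 'R': array([[ 0.4434, -0.8963, -0.0013],
       [-0.8693, -0.4304,  0.243 ],
       [-0.2184, -0.1066, -0.97  ]]), 't': array([-0.5996, -0.0294,  0.3895])}
```

View pics/scene0.png

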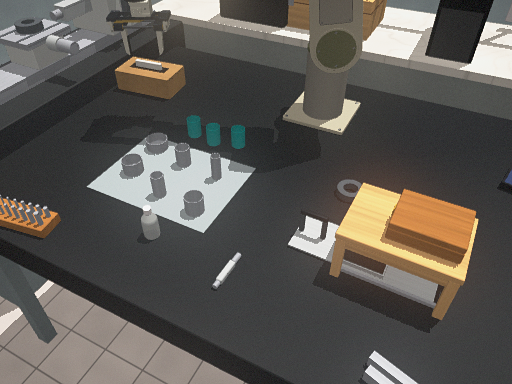

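View pics/top0.png

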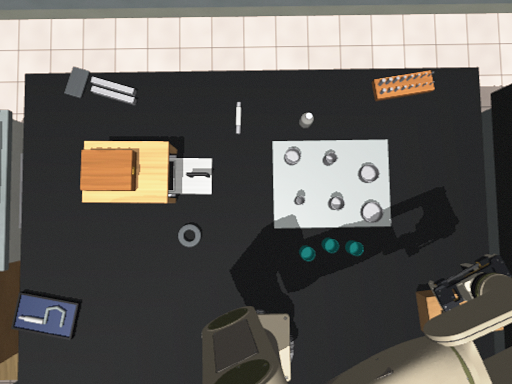

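View pics/wrist0.png

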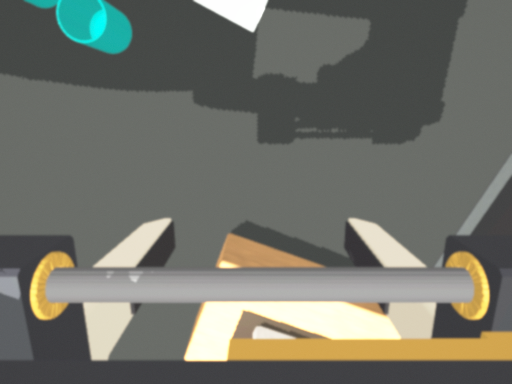

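The top view shows six steel pots on the pale mat around (292,156), (330,158), (368,172), (300,198), (336,202) and (371,211). Three turquoise look-alikes stand at (307,253), (330,245) and (355,248). The tray handle is at (198,174) and the riser at (125,172). I'll enlarge this view next.

```bash
cat > h.py <<'E'
import cv2,numpy as np
np.set_printoptions(precision=4,suppress=True)
from plant import robot
def w(p,uv,z):
    uv=np.atleast_2d(uv).astype(float)
    d=np.c_[uv,np.ones(len(uv))]@np.linalg.inv(p['mtx']).T@p['R']
    c=-p['R'].T@p['t']
    return c+d*((z-c[2])/d[:,2])[:,None]
def px(p,X):
    X=np.atleast_2d(X); c=X@p['R'].T+p['t']; c=c@p['mtx'].T
    return c[:,:2]/c[:,2:]
E
python3 - <<'E'
import cv2
a=cv2.imread('pics/top0.png')
cv2.imwrite('pics/t0a.png',cv2.resize(a[135:235,265:395],None,fx=6,fy=6,interpolation=cv2.INTER_CUBIC))
cv2.imwrite('pics/t0b.png',cv2.resize(a[130:250,75:220],None,fx=5,fy=5,interpolation=cv2.INTER_CUBIC))
a=cv2.imread('pics/scene0.png')
cv2.imwrite('pics/s0a.png',cv2.resize(a[120:240,85:265],None,fx=4.4,fy=4.4,interpolation=cv2.INTER_CUBIC))
E
```

```text
(no output)
```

View pics/t0a.png

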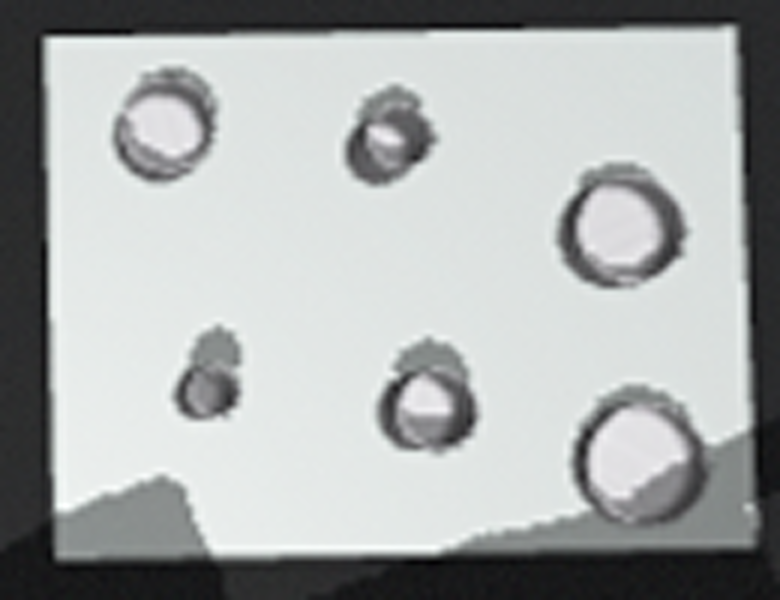

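View pics/t0b.png

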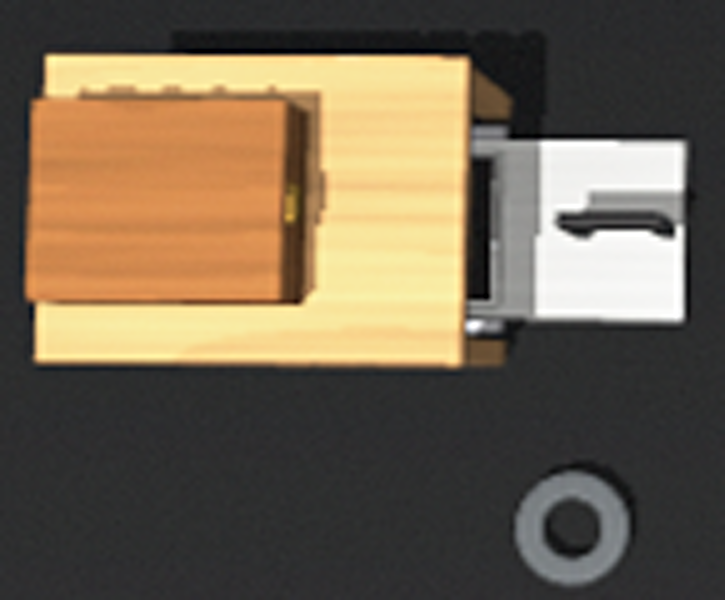

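View pics/s0a.png

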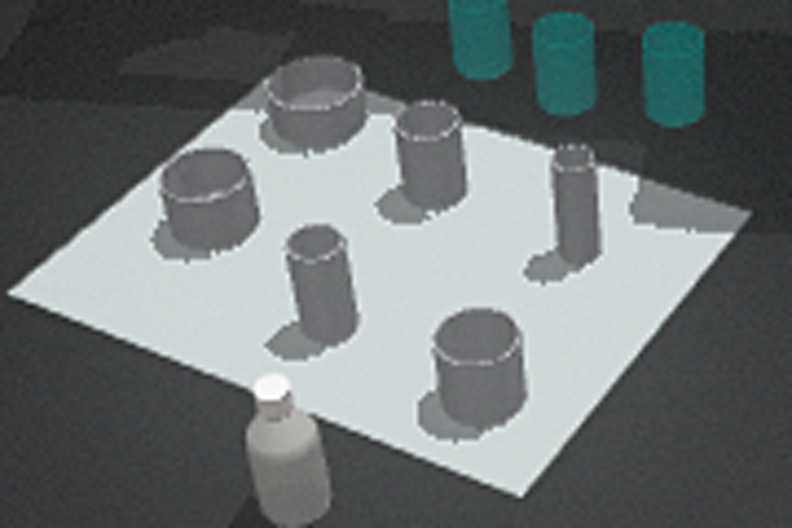

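All six pots are present. The top and scene views agree, and the sizes tell them apart. The possible confusions are the three turquoise cups (left alone) and neighbouring sizes. Next I'll turn the pixels into positions.

Run:
```python
from h import *
p=robot.camera_params('top')
print('handle ends',w(p,[[75+562/5,130+214/5],[75+672/5,130+219/5]],0.082))
print('tray plate far corners',w(p,[[75+686/5,130+140/5],[75+686/5,130+322/5]],0.015))
print('riser front',w(p,[[75+470/5,130+56/5],[75+463/5,130+365/5]],0.143))
c={'c':(163,123,.054),'e':(390,135,.072),'b':(622,225,.045),'f':(208,388,.081),'d':(427,408,.063),'a':(640,455,.036)}
for k,(u,v,z) in c.items(): print(k,w(p,[[265+u/6,135+v/6]],z))
print('ring',w(p,[[75+572/5,130+527/5]],.022),'bottle',w(p,[[307,119]],.095),'plug',w(p,[[239,117]],.015),'turq',w(p,[[307,253],[330,245],[355,248]],.063))
s=robot.read_state(); R=cv2.Rodrigues(s['orientation'])[0]; print(R)
```

```text
handle ends [[0.5803 0.2136 0.082 ]
 [0.5759 0.1427 0.082 ]]
tray plate far corners [[0.6364 0.1405 0.015 ]
 [0.5119 0.1416 0.015 ]]
riser front [[0.6726 0.2588 0.143 ]
 [0.4829 0.2634 0.143 ]]
c [[ 0.6352 -0.1288  0.054 ]]
e [[ 0.6241 -0.2504  0.072 ]]
b [[ 0.5754 -0.3838  0.045 ]]
f [[ 0.4878 -0.1467  0.081 ]]
d [[ 0.4754 -0.268   0.063 ]]
a [[ 0.4476 -0.392   0.036 ]]
ring [[0.3754 0.2185 0.022 ]] bottle [[ 0.7471 -0.1748  0.095 ]] plug [[0.7771 0.047  0.015 ]] turq [[ 0.3153 -0.1686  0.063 ]
 [ 0.3397 -0.2439  0.063 ]
 [ 0.3287 -0.3247  0.063 ]]
[[ 0.8962  0.4437 -0.0005]
 [ 0.4437 -0.8962  0.0014]
 [ 0.0002 -0.0015 -1.    ]]
```

Request:
carry_out([
  [[0,0,0,-7.08],[0,0,0,-7.08],[0,0,0,-7.08],[0,0,0,-7.08],[0,0,0,-7.08],[0,0,0,-7.08],[0,0,0,-7.08],[0,0,0,-7.08],[0,0,0,-7.08]],
])

```text
t: 0.9
tool_pos: [0.2662, -0.5374, 0.2321]
orientation: [-2.213, -2.229, -0.001]
force: [0.4, -0.9, 0.3]
opening: 0.0929
```

Request:
carry_out([
  [[3.3,1.55,0,0],[3.3,1.55,0,0],[3.3,1.55,0,0],[3.3,1.55,0,0],[3.3,1.55,0,0],[3.3,1.55,0,0],[3.3,1.55,0,0],[3.3,1.55,0,0],[3.3,1.55,0,0],[3.3,1.55,0,0],[3.3,1.55,0,0],[3.3,1.55,0,0],[3.3,1.55,0,0],[3.3,1.55,0,0],[3.3,1.55,0,0],[3.3,1.55,0,0],[3.3,1.55,0,0],[3.3,1.55,0,0],[3.3,1.55,0,0],[0,0,0,0]],
])

```text
t: 2.57
tool_pos: [0.5611, 0.0952, 0.2318]
orientation: [-2.214, -2.226, -0.002]
force: [-0.2, 0.3, -0.4]
opening: 0.0932
```

```bash
cat >> h.py <<'E'
def st():
    s=robot.read_state(); R=cv2.Rodrigues(s['orientation'])[0]
    print('t %.2f'%s['t'],s['tool_pos'],'xang %.2f'%np.degrees(np.arctan2(R[1,0],R[0,0])),'tilt',R[:2,2],'F',s['force'],'op %.4f'%s['opening'])
    return s,R
def to(x,y,z,n=None):
    s,R=st(); d=R.T@(np.array([x,y,z])-s['tool_pos'])*100
    print('shift cm',d,'norm',np.linalg.norm(d))
def shot(n,name,crop=None,f=1):
    p=robot.camera_params(n); im=robot.read_camera(n)[:,:,::-1]
    np.savez('pics/'+name,im=im,**p)
    if crop: u0,v0,u1,v1=crop; im=im[v0:v1,u0:u1]
    cv2.imwrite(f'pics/{name}.png',cv2.resize(im,None,fx=f,fy=f,interpolation=cv2.INTER_CUBIC)); return p
def ld(name):
    z=np.load('pics/'+name+'.npz'); return dict(mtx=z['mtx'],R=z['R'],t=z['t']),z['im']
E
python3 - <<'E'
from h import *
st(); shot('wrist','w1',None,1.5)
E
```

```text
t 2.57 [0.5611 0.0952 0.2318] xang 90.31 tilt [-0.0004  0.0023] F [-0.1885  0.2886 -0.3907] op 0.0932
```

View pics/w1.png

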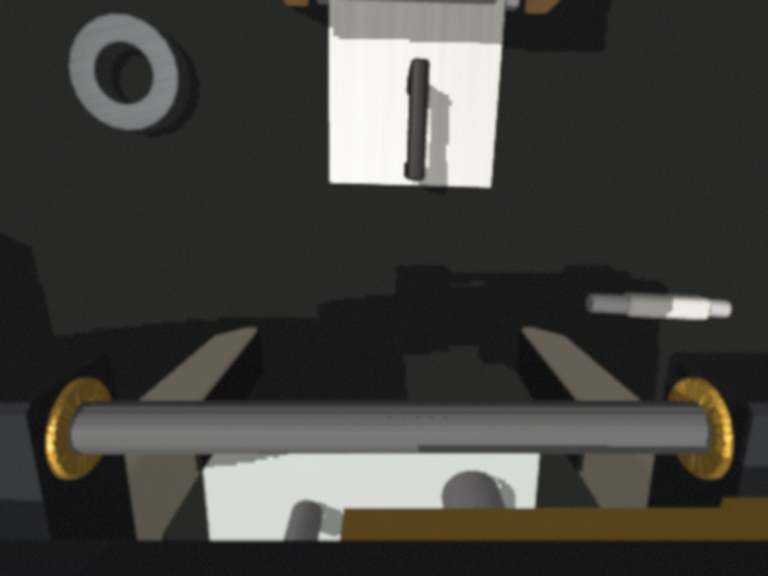

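Wrist view: the handle bar runs from (421,62) to (414,178) on the white tray front. The ring is at (125,72) and the plug gauge at (660,305).

Run:
```python
from h import *
p,_=ld('w1')
e=w(p,np.array([[420.5,60],[414.5,176]])/1.5,0.082); print(e,np.linalg.norm(e[0]-e[1]),e.mean(0))
print(w(p,np.array([[329,182],[491,187],[329,40],[502,42]])/1.5,0.012))
print('ring',w(p,np.array([[123,71]])/1.5,0.022))
```

```text
[[0.5778 0.2184 0.082 ]
 [0.5755 0.1533 0.082 ]] 0.0651988719567669 [0.5766 0.1859 0.082 ]
[[0.515  0.1468 0.012 ]
 [0.6367 0.1437 0.012 ]
 [0.5174 0.2444 0.012 ]
 [0.6389 0.2437 0.012 ]]
ring [[0.3753 0.2218 0.022 ]]
```

Request:
carry_out([
  [[2.3,0.4,0,1.7],[2.3,0.4,0,0],[2.3,0.4,0,0],[2.3,0.4,0,0],[0,0,2,0],[0,0,4,0],[0,0,4,0],[0,0,4,0],[0,0,2,0],[0,0,0,0],[0,0,0,0]],
], claw=5)

```text
t: 3.53
tool_pos: [0.5768, 0.1801, 0.0716]
orientation: [-2.253, -2.187, 0.005]
force: [-0.5, -0.0, 0.6]
opening: 0.0499
```

Run:
```python
from h import *
st(); shot('wrist','w2',None,1.5)
```

```text
t 3.53 [0.5768 0.1801 0.0716] xang 88.32 tilt [-0.0033 -0.0009] F [-0.5215 -0.0359  0.6034] op 0.0499
```

View pics/w2.png

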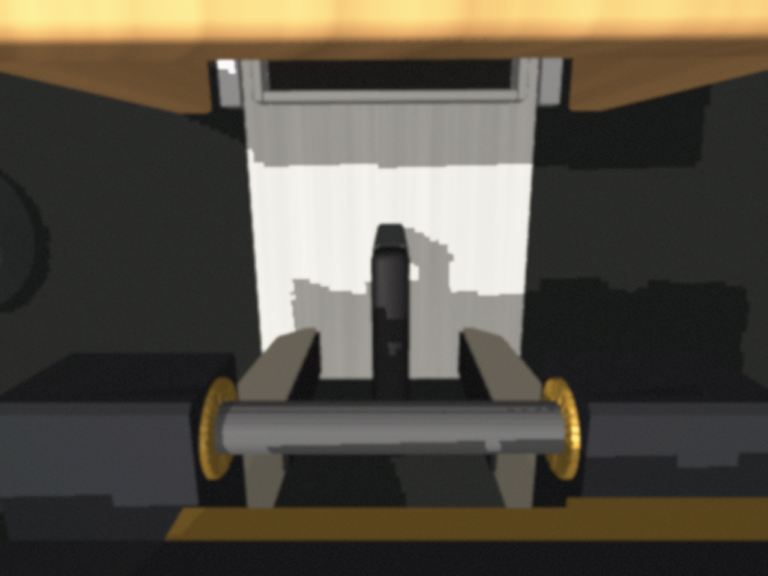

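The bar sits midway between the fingers at (390,330). I'll grip it and pull.

Request:
carry_out([
  [[0,0,0,0],[0,0,0,0],[0,0,0,0],[0,0,0,0],[0,0,0,0],[0,0,0,0],[0,0,0,0],[0,0,0,0]],
], claw=0, grip_force=30)

```text
t: 4.25
tool_pos: [0.5773, 0.1814, 0.0729]
orientation: [-2.252, -2.189, 0.002]
force: [-5.7, -0.6, 5.3]
opening: 0.0115
```

Request:
carry_out([
  [[-0.5,0,0,0],[-1,0,0,0],[-1.5,0,0,0],[-1.5,0,0,0],[-1.5,0,0,0],[-1.5,0,0,0],[-1.5,0,0,0],[-1.5,0,0,0],[-1.5,0,0,0],[-1.5,0,0,0],[-1.5,0,0,0],[-1,0,0,0],[-0.5,0,0,0],[-0.2,0,0,0],[0,0,0,0],[0,0,0,0],[0,0,0,0]],
])

```text
t: 5.67
tool_pos: [0.5734, 0.019, 0.0728]
orientation: [-2.248, -2.188, -0.008]
force: [0.8, 21.4, 3.2]
opening: 0.0115
```

Run:
```python
from h import *
st(); shot('wrist','w3',None,1.5)
```

```text
t 5.67 [0.5734 0.019  0.0728] xang 88.44 tilt [0.0006 0.0068] F [ 0.8491 21.4192  3.1535] op 0.0115
```

View pics/w3.png

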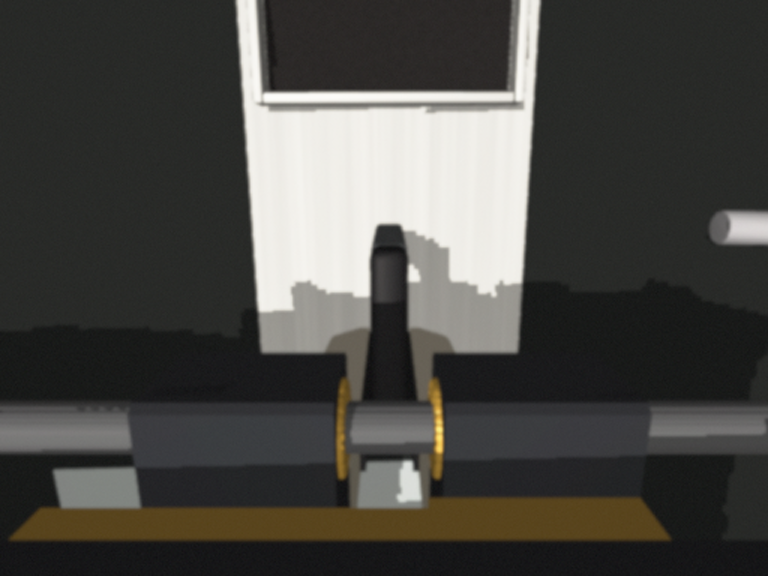

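Request:
carry_out([
  [[1,0,0,0],[0.6,0,0,0],[0,0,0,0]],
])

```text
t: 5.97
tool_pos: [0.5738, 0.0313, 0.0729]
orientation: [-2.252, -2.19, -0.0]
force: [-2.0, 2.5, 4.2]
opening: 0.0116
```

Request:
carry_out([
  [[0,0,0,0],[0,0,0,0],[0,0,0,0],[0,0,0,0],[0,0,0,0],[0,0,-2,0],[0,0,-4,0],[0,0,-4,0],[0,0,-4,0],[0,0,-2,0],[0,0,0,0]],
], claw=9.3)

```text
t: 6.88
tool_pos: [0.577, 0.03, 0.24]
orientation: [2.247, 2.184, 0.012]
force: [0.2, -0.6, 1.5]
opening: 0.0804
```

Run:
```python
from h import *
st(); shot('wrist','w4',None,1.5);shot('top','t4',(75,90,395,275),2.5)
```

```text
t 6.88 [0.577 0.03  0.24 ] xang 88.35 tilt [ 0.011  -0.0005] F [ 0.1981 -0.6054  1.4625] op 0.0804
```

View pics/w4.png

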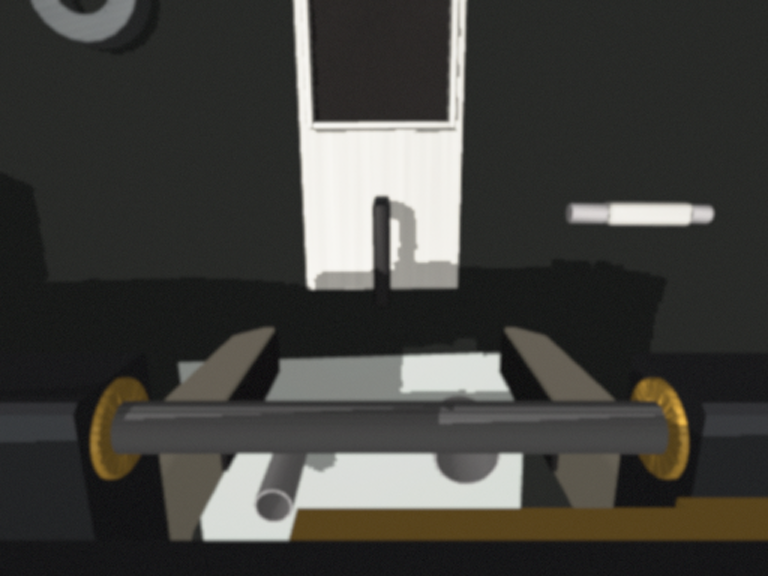

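View pics/t4.png

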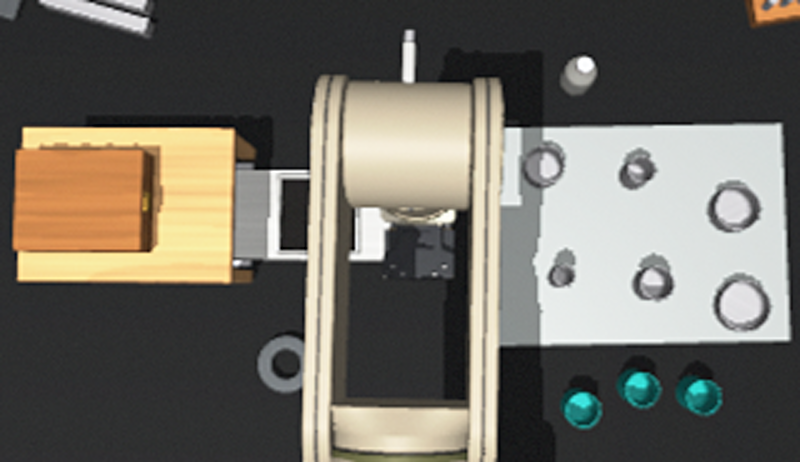

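The tray is out. Its well's front rim edge is at row 122–130, columns 312–456 (wrist view), and the pots look unmoved. Next I'll measure the well and go to look at pot_a.

Run:
```python
from h import *
p,_=ld('w4')
print('handle far top end',w(p,np.array([[382,197]])/1.5,0.082))
print('well front inner edge top',w(p,np.array([[313,122],[456,122]])/1.5,0.021))
print('well outer near',w(p,np.array([[309,290],[458,289]])/1.5,0.012))
to(.4476,-.4520,.2)
```

```text
handle far top end [[0.5748 0.0747 0.082 ]]
well front inner edge top [[0.5262 0.1256 0.021 ]
 [0.6301 0.1227 0.021 ]]
well outer near [[ 0.5131 -0.0025  0.012 ]
 [ 0.6336 -0.0056  0.012 ]]
t 6.98 [0.5744 0.0301 0.2338] xang 88.35 tilt [ 0.0026 -0.0002] F [-0.4532 -0.7147 -0.5904] op 0.0885
shift cm [-48.5557 -11.2959   3.353 ] norm 49.96496689492537
```

Request:
carry_out([
  [[-3.6,-0.8,0.24,0],[-3.6,-0.8,0.24,0],[-3.6,-0.8,0.24,0],[-3.6,-0.8,0.24,0],[-3.6,-0.8,0.24,0],[-3.6,-0.8,0.24,0],[-3.6,-0.8,0.24,0],[-3.6,-0.8,0.24,0],[-3.6,-0.8,0.24,0],[-3.6,-0.8,0.24,0],[-3.6,-0.8,0.24,0],[-3.6,-0.8,0.24,0],[-3.6,-0.8,0.24,0],[-3.6,-0.8,0.24,0],[0,0,0,0],[0,0,0,0]],
])

```text
t: 8.32
tool_pos: [0.4452, -0.471, 0.1954]
orientation: [-2.253, -2.182, -0.001]
force: [-0.9, 1.1, 0.1]
opening: 0.0927
```

Run:
```python
from h import *
st(); shot('wrist','w5',None,1.5);shot('top','t5',(75,90,395,275),2.5)
```

```text
t 8.32 [ 0.4452 -0.471   0.1954] xang 88.17 tilt [-0.0032  0.004 ] F [-0.8665  1.1456  0.0836] op 0.0927
```

View pics/w5.png

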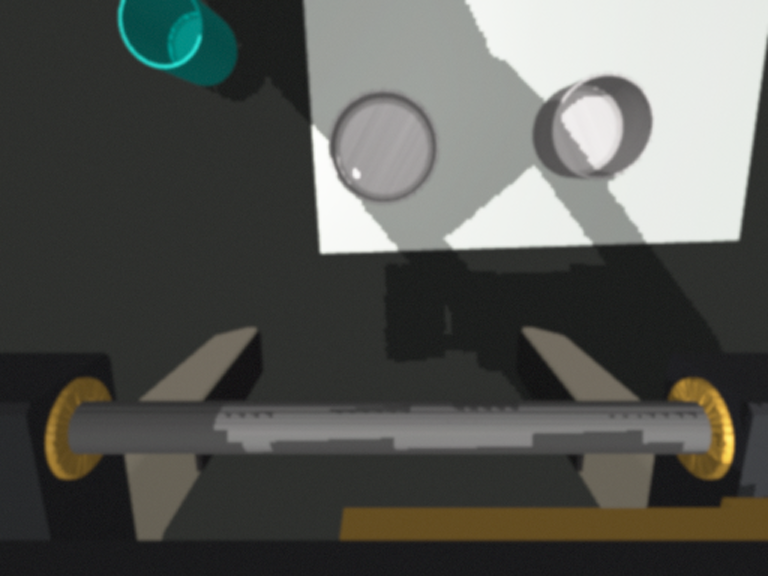

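View pics/t5.png

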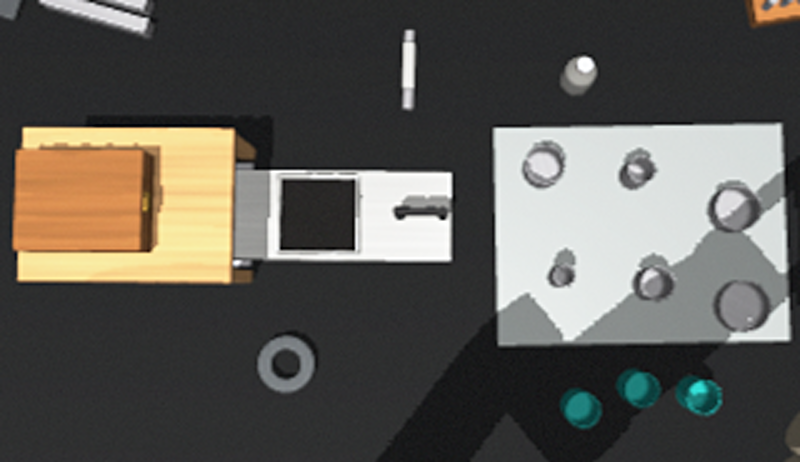

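Wrist view: the pot_a rim is centred at (384,146) and pot_b is to the right at (600,125). Top view: the well spans (279,178)–(357,252).

Run:
```python
from h import *
p,_=ld('w5')
print('a rim ctr',w(p,np.array([[384,146]])/1.5,0.036))
e=w(p,np.array([[330,146],[438,146],[384,91],[384,201]])/1.5,0.036);print(e)
q,_=ld('t5')
W=w(q,np.array([[279,180],[356,178],[280,250],[358,250]])/2.5+[75,90],0.015); print(W,W.mean(0))
a=np.array([[330,146],[438,146],[384,91],[384,201]])
print('top a',w(q,np.array([[741.5,306]])/2.5+[75,90],0.036))
print('handle',w(q,np.array([[396,207],[448,208]])/2.5+[75,90],0.082))
x=w(p,np.array([[384,146]])/1.5,0.036)[0]; to(x[0],x[1],.1)
```

```text
a rim ctr [[ 0.4433 -0.3947  0.036 ]]
[[ 0.4099 -0.3936  0.036 ]
 [ 0.4767 -0.3958  0.036 ]
 [ 0.4444 -0.3628  0.036 ]
 [ 0.4422 -0.4283  0.036 ]]
[[0.624  0.2279 0.015 ]
 [0.6251 0.1229 0.015 ]
 [0.5283 0.227  0.015 ]
 [0.5266 0.1211 0.015 ]] [0.576  0.1747 0.015 ]
top a [[ 0.4424 -0.3916  0.036 ]]
handle [[ 0.5779  0.0653  0.082 ]
 [ 0.5756 -0.0018  0.082 ]]
t 8.42 [ 0.4468 -0.4691  0.1969] xang 88.34 tilt [-0.0018  0.0029] F [-0.156   0.1553 -0.3839] op 0.0930
shift cm [ 7.4015 -0.5473  9.7148] norm 12.225332442515972
```

Request:
carry_out([
  [[2.5,-0.2,0,0],[2.5,-0.2,0,0],[2.45,-0.15,0,0],[0,0,2.5,0],[0,0,3.5,0],[0,0,3.5,0],[0,0,3.5,0],[0,0,2.5,0],[0,0,1.1,0],[0,0,0,0],[0,0,0,0]],
])

```text
t: 9.33
tool_pos: [0.4444, -0.3949, 0.0335]
orientation: [-2.251, -2.191, -0.0]
force: [0.3, -0.6, -0.7]
opening: 0.093
```

Request:
carry_out([
  [[0,0,0,0],[0,0,0,0],[0,0,0,0],[0,0,0,0],[0,0,0,0],[0,0,0,0]],
], claw=6, grip_force=15)

```text
t: 9.83
tool_pos: [0.4445, -0.3963, 0.0344]
orientation: [2.252, 2.188, -0.0]
force: [-0.7, 1.1, 7.0]
opening: 0.0684
```

Run:
```python
from h import *
st(); shot('wrist','w6',None,1.5)
```

```text
t 9.83 [ 0.4445 -0.3963  0.0344] xang 88.35 tilt [ 0.0012 -0.0014] F [-0.7374  1.1168  7.0294] op 0.0684
```

View pics/w6.png

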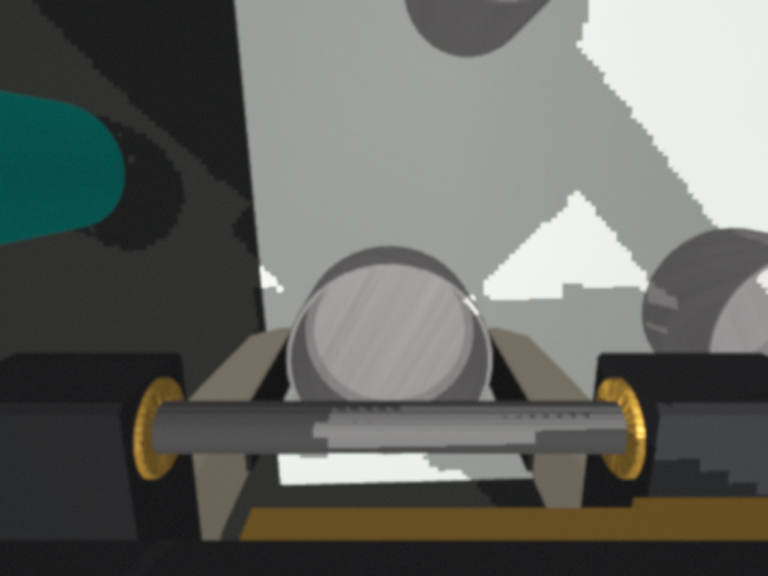

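Request:
carry_out([
  [[0,0,-1,0],[0,0,-2.5,0],[0,0,-3.5,0],[0,0,-3.5,0],[0,0,-2.5,0],[0,0,-1,0],[0,0,0,0]],
], grip_force=20)

```text
t: 10.47
tool_pos: [0.4453, -0.3971, 0.1768]
orientation: [2.249, 2.185, -0.0]
force: [-0.1, -0.2, -2.0]
opening: 0.0682
```

Request:
carry_out([
  [[1.5,0.3,0,0],[3,0.6,0,0],[3.3,0.66,0,0],[3.3,0.66,0,0],[3.3,0.66,0,0],[3.3,0.66,0,0],[3.3,0.66,0,0],[3.3,0.66,0,0],[3.3,0.66,0,0],[3.3,0.66,0,0],[3.3,0.66,0,0],[3.3,0.66,0,0],[3.3,0.66,0,0],[3.3,0.66,0,0],[3.3,0.66,0,0],[3.3,0.66,0,0],[3.3,0.66,0,0],[3,0.66,0,0],[0.4,0.1,0,0],[0,0,0,0]],
])

```text
t: 12.13
tool_pos: [0.5739, 0.1769, 0.1697]
orientation: [-2.247, -2.191, 0.006]
force: [0.5, -1.1, -1.5]
opening: 0.0682
```

Run:
```python
from h import *
to(.577,.1755,.0445); shot('wrist','w7',None,1.5)
```

```text
t 12.13 [0.5739 0.1769 0.1697] xang 88.55 tilt [-0.0049 -0.0007] F [ 0.4928 -1.0962 -1.4726] op 0.0682
shift cm [-0.1192  0.377  12.5194] norm 12.525602033219712
```

View pics/w7.png

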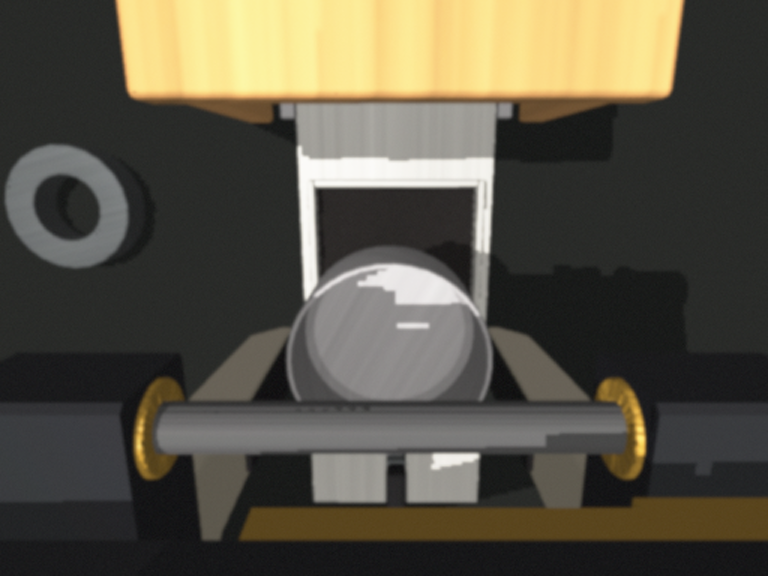

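Run:
```python
from h import *
p,_=ld('w7')
print('well back inner',w(p,np.array([[315,186],[475,186]])/1.5,0.021))
print('riser front',w(p,np.array([[130,97],[672,99]])/1.5,0.143))
```

```text
well back inner [[0.5287 0.2298 0.021 ]
 [0.626  0.2273 0.021 ]]
riser front [[0.4853 0.2671 0.143 ]
 [0.6731 0.2615 0.143 ]]
```

Request:
carry_out([
  [[0,0.35,1,0],[0,0,2.5,0],[0,0,3.3,0],[0,0,3,0],[0,0,1.5,0],[0,0,0.6,0],[0,0,0.3,0],[0,0,0.3,0],[0,0,0,0]],
])

```text
t: 12.93
tool_pos: [0.5802, 0.1743, 0.0488]
orientation: [2.253, 2.188, 0.002]
force: [-0.0, -0.0, -0.9]
opening: 0.0687
```

Run:
```python
from h import *
st(); shot('wrist','w8',None,1.5)
```

```text
t 12.93 [0.5802 0.1743 0.0488] xang 88.32 tilt [0.0015 0.0002] F [-0.01   -0.0227 -0.897 ] op 0.0687
```

View pics/w8.png

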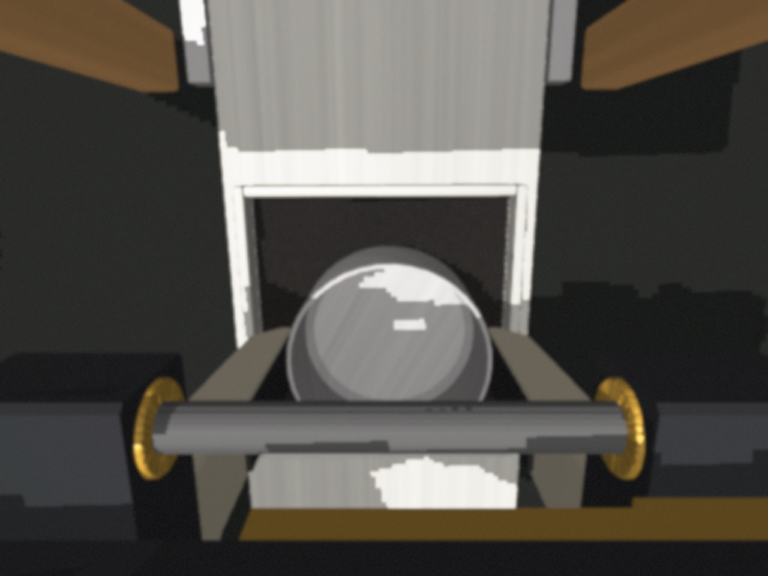

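Request:
carry_out([
  [[0,0,0.3,0],[0,0,0.2,0],[0,0,0,0],[0,0,0,0]],
])

```text
t: 13.32
tool_pos: [0.5797, 0.1749, 0.0434]
orientation: [2.252, 2.189, 0.001]
force: [-0.1, 0.0, -0.7]
opening: 0.0683
```

Request:
carry_out([
  [[0,0,0.1,0],[0,0,0,0]],
])

```text
t: 13.48
tool_pos: [0.5797, 0.1749, 0.0433]
orientation: [2.252, 2.19, 0.001]
force: [-4.0, -0.9, 7.2]
opening: 0.0682
```

Request:
carry_out([
  [[0,0,0,0],[0,0,0,0],[0,0,0,0],[0,0,0,0],[0,0,0,0],[0,0,-2,0],[0,0,-4,0],[0,0,-4,0],[-3,0,-4,0],[-3,0,-2,0],[-2,0,0,0],[0,0,0,0],[0,0,0,0]],
], claw=9.3)

```text
t: 14.57
tool_pos: [0.5774, 0.099, 0.1956]
orientation: [2.255, 2.187, 0.001]
force: [-0.5, -0.0, -0.5]
opening: 0.0929
```

Run:
```python
from h import *
st(); shot('wrist','w9',None,1.5);shot('top','t9',(75,90,395,275),2.5)
```

```text
t 14.57 [0.5774 0.099  0.1956] xang 88.25 tilt [0.0005 0.0003] F [-0.5227 -0.0477 -0.5074] op 0.0929
```

View pics/w9.png

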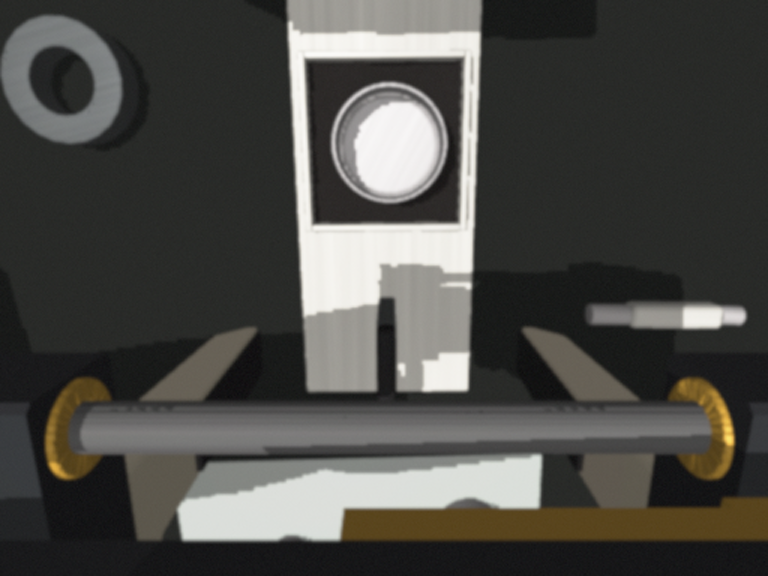

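View pics/t9.png

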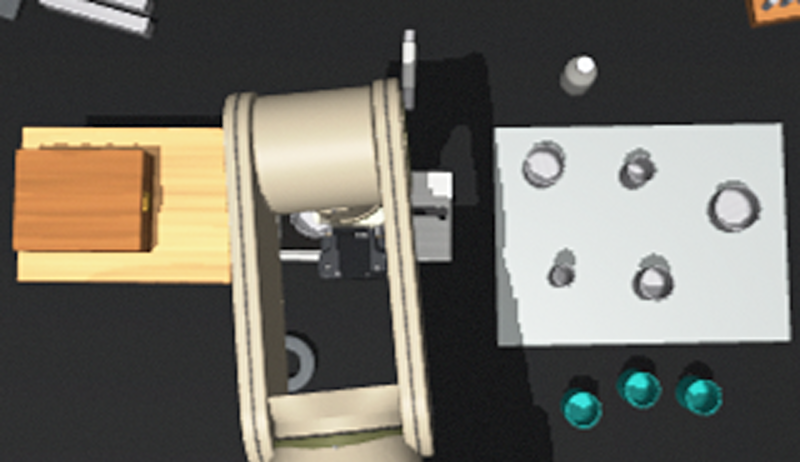

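Pot_a stands in the well, with its rim centred at (389,143) in the wrist view. Top view: pot_b is at (733,207), unmoved. Next I'll compute pot_a's position and the move to pot_b.

Run:
```python
from h import *
p,_=ld('w9')
print('a rim ctr',w(p,np.array([[389,143],[331,143],[447,143],[389,82],[389,204]])/1.5,0.045))
print('well',w(p,np.array([[308,57],[466,57],[313,224],[461,224]])/1.5,0.021).mean(0))
p,_=ld('t9');x=w(p,np.array([[734,206]])/2.5+[75,90],0.045)[0];print('b',x); to(x[0],x[1]-.075,.195)
```

```text
a rim ctr [[0.5791 0.176  0.045 ]
 [0.5444 0.1771 0.045 ]
 [0.6139 0.1749 0.045 ]
 [0.5802 0.2101 0.045 ]
 [0.578  0.1399 0.045 ]]
well [0.5779 0.1764 0.021 ]
b [ 0.5757 -0.3836  0.045 ]
t 14.67 [0.5768 0.1003 0.1944] xang 88.36 tilt [-0.0015  0.0004] F [-0.279  -0.6019  0.0834] op 0.0932
shift cm [-55.8649   1.4957  -0.0788] norm 55.88493179300579
```

Request:
carry_out([
  [[-2.4,0.1,0,0],[-3.56,0.1,0,0],[-3.56,0.1,0,0],[-3.56,0.1,0,0],[-3.56,0.1,0,0],[-3.56,0.1,0,0],[-3.56,0.1,0,0],[-3.56,0.1,0,0],[-3.56,0.1,0,0],[-3.56,0.1,0,0],[-3.56,0.1,0,0],[-3.56,0.1,0,0],[-3.56,0.1,0,0],[-3.56,0.1,0,0],[-3.56,0.1,0,0],[-3.56,0,0,0],[0,0,0,0],[0,0,0,0]],
])

```text
t: 16.17
tool_pos: [0.5759, -0.4589, 0.1925]
orientation: [-2.252, -2.185, -0.0]
force: [0.8, 0.4, 0.6]
opening: 0.0929
```

Run:
```python
from h import *
st(); shot('wrist','w10',None,1.5)
```

```text
t 16.17 [ 0.5759 -0.4589  0.1925] xang 88.27 tilt [-0.0024  0.0026] F [0.8368 0.3673 0.5995] op 0.0929
```

View pics/w10.png

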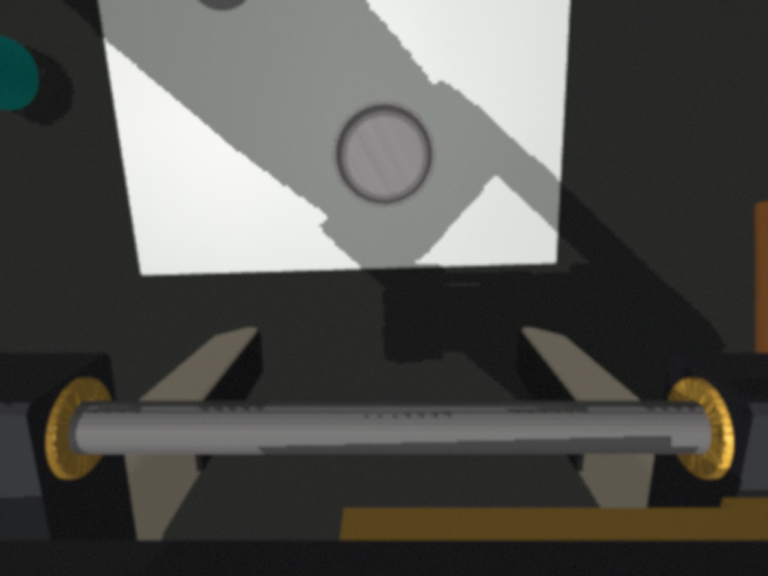

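Pot_b's rim is at (384,153), spanning columns 335–433.

Run:
```python
from h import *
p,_=ld('w10')
e=w(p,np.array([[384,153],[335,153],[433,153]])/1.5,0.046);print(e)
to(e[0,0],e[0,1],.051)
```

```text
[[ 0.5741 -0.3873  0.046 ]
 [ 0.545  -0.3864  0.046 ]
 [ 0.6032 -0.3882  0.046 ]]
t 16.22 [ 0.5765 -0.4575  0.1932] xang 88.36 tilt [-0.0018  0.0025] F [ 0.6339  1.8067 -0.1869] op 0.0929
shift cm [ 6.9812 -0.4191 14.2409] norm 15.865568776163723
```

Request:
carry_out([
  [[2.4,-0.2,0,0],[2.4,-0.2,0,0],[2.2,0,0,0],[0,0,2.5,0],[0,0,3.5,0],[0,0,3.5,0],[0,0,3,0],[0,0,1.4,0],[0,0,0.4,0],[0,0,0,0],[0,0,0,0]],
])

```text
t: 17.13
tool_pos: [0.5758, -0.3885, 0.0546]
orientation: [2.25, 2.188, 0.001]
force: [0.3, 0.5, 1.5]
opening: 0.0927
```

Request:
carry_out([
  [[0,0,0,0],[0,0,0,0],[0,0,0,0],[0,0,0,0],[0,0,0,0],[0,0,0,0],[0,0,0,0]],
], claw=5, grip_force=15)

```text
t: 17.72
tool_pos: [0.5744, -0.3886, 0.0528]
orientation: [2.253, 2.189, -0.0]
force: [-1.9, 0.3, 2.7]
opening: 0.0603
```

Run:
```python
from h import *
st(); shot('wrist','w11',None,1.5)
```

```text
t 17.72 [ 0.5744 -0.3886  0.0528] xang 88.36 tilt [ 0.0003 -0.0003] F [-1.9205  0.2724  2.7169] op 0.0603
```

View pics/w11.png

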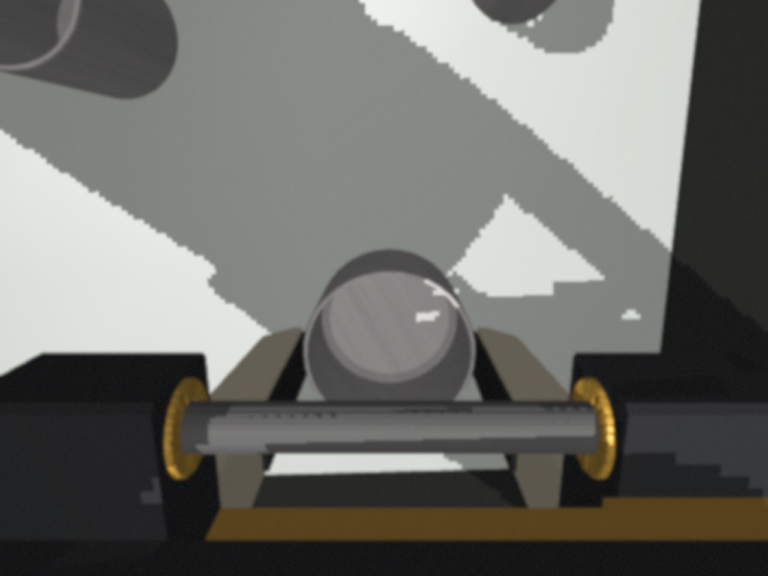

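Request:
carry_out([
  [[0,0,0,0],[0,0,0,0],[0,0,0.25,0],[0,0,0,0]],
], claw=7.5)

```text
t: 18.1
tool_pos: [0.574, -0.388, 0.049]
orientation: [-2.252, -2.189, 0.0]
force: [0.1, 1.2, -0.4]
opening: 0.0746
```

Request:
carry_out([
  [[0,0,0,0],[0,0,0,0],[0,0,0,0],[0,0,0,0],[0,0,0,0]],
], claw=5, grip_force=20)

```text
t: 18.52
tool_pos: [0.5743, -0.3883, 0.0498]
orientation: [-2.253, -2.19, -0.0]
force: [0.2, -0.6, -0.6]
opening: 0.06
```

Run:
```python
from h import *
to(.5797,.1749,.2)
```

```text
t 18.52 [ 0.5743 -0.3883  0.0498] xang 88.37 tilt [-0.0001  0.0001] F [ 0.1907 -0.554  -0.5843] op 0.0600
shift cm [ 56.3114  -1.0676 -15.0179] norm 58.28931368363078
```

Request:
carry_out([
  [[0,0,-1,0],[0,0,-2.5,0],[0,0,-3.5,0],[0,0,-3.5,0],[0,0,-3,0],[0,0,-1.5,0],[0,0,0,0]],
])

```text
t: 19.1
tool_pos: [0.5765, -0.39, 0.2071]
orientation: [2.246, 2.183, 0.002]
force: [0.8, -0.7, -1.9]
opening: 0.0598
```

Request:
carry_out([
  [[2,-0.06,0,0],[3.3,-0.06,0,0],[3.3,-0.06,0,0],[3.3,-0.06,0,0],[3.3,-0.06,0,0],[3.3,-0.06,0,0],[3.3,-0.06,0,0],[3.3,-0.06,0,0],[3.3,-0.06,0,0],[3.3,-0.06,0,0],[3.3,-0.06,0,0],[3.3,-0.06,0,0],[3.3,-0.06,0,0],[3.3,-0.06,0,0],[3.3,-0.06,0,0],[3.3,-0.06,0,0],[3.3,-0.06,0,0],[1.5,-0.06,0,0],[0,0,0,0],[0,0,0,0]],
])

```text
t: 20.77
tool_pos: [0.5789, 0.1749, 0.1985]
orientation: [-2.25, -2.191, 0.003]
force: [0.7, -0.2, -1.4]
opening: 0.0601
```

Run:
```python
from h import *
to(.5797,.1749,.0623);shot('wrist','w12',None,1.5)
```

```text
t 20.77 [0.5789 0.1749 0.1985] xang 88.47 tilt [-0.0019 -0.001 ] F [ 0.658  -0.1644 -1.408 ] op 0.0601
shift cm [ 0.0125  0.1108 13.6241] norm 13.62454417174344
```

View pics/w12.png

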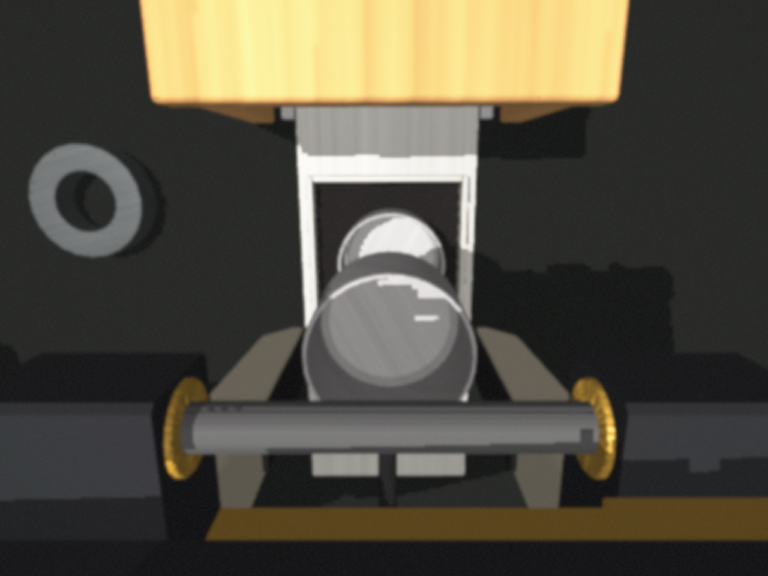

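Request:
carry_out([
  [[0,0.1,2.5,0],[0,0,3.5,0],[0,0,2.5,0],[0,0,1,0],[0,0,0.3,0],[0,0,0,0],[0,0,0,0]],
])

```text
t: 21.4
tool_pos: [0.5819, 0.1743, 0.1038]
orientation: [2.253, 2.188, 0.003]
force: [0.3, 0.8, -0.4]
opening: 0.06
```

Run:
```python
from h import *
to(.5797,.1749,.0623);shot('wrist','w13',None,1.5)
```

```text
t 21.40 [0.5819 0.1743 0.1038] xang 88.32 tilt [0.0025 0.0004] F [ 0.3417  0.7546 -0.4324] op 0.0600
shift cm [ 0.0509 -0.2325  4.1468] norm 4.153614112997119
```

View pics/w13.png

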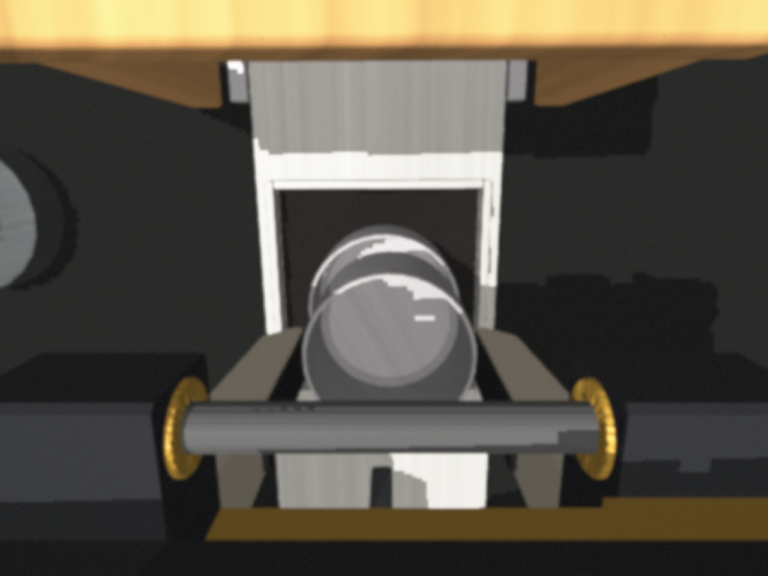

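Request:
carry_out([
  [[0.05,-0.15,0.3,0],[0,0,0,0],[0,0,0,0],[0,0,0,0]],
])

```text
t: 21.78
tool_pos: [0.5793, 0.1754, 0.0994]
orientation: [2.252, 2.19, 0.001]
force: [0.4, -0.6, -2.3]
opening: 0.0597
```

Request:
carry_out([
  [[0,0,0.4,0],[0,0,0.6,0],[0,0,0.6,0],[0,0,0.6,0],[0,0,0.6,0],[0,0,0.4,0],[0,0,0.3,0],[0,0,0,0],[0,0,0,0]],
])

```text
t: 22.53
tool_pos: [0.579, 0.1752, 0.0637]
orientation: [-2.253, -2.189, 0.0]
force: [-0.4, 1.4, -0.9]
opening: 0.0602
```

Run:
```python
from h import *
to(.5797,.1749,.0623);shot('wrist','w14',None,1.5)
```

```text
t 22.53 [0.579  0.1752 0.0637] xang 88.37 tilt [-0.0004 -0.0001] F [-0.4485  1.3582 -0.9444] op 0.0602
shift cm [-0.0309  0.0667  0.1389] norm 0.15720090879752704
```

View pics/w14.png

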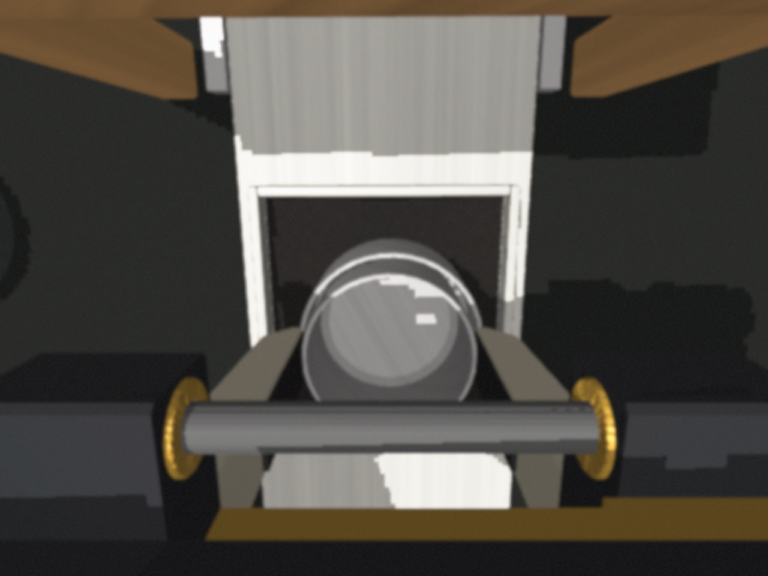

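Pot_b is inside pot_a. I'll lower it the last 1 mm or so, then release and back off.

Request:
carry_out([
  [[0,0,0.1,0],[0,0,0,0]],
])

```text
t: 22.75
tool_pos: [0.5794, 0.1753, 0.0632]
orientation: [2.253, 2.189, 0.001]
force: [-0.7, 0.2, -1.6]
opening: 0.0596
```

Request:
carry_out([
  [[0,0,0,0],[0,0,0,0],[0,0,0,0],[0,0,0,0],[0,0,0,0],[0,0,-2,0],[0,0,-4,0],[0,0,-4,0],[-3,0,-3,0],[-3,0,0,0],[-2,0,0,0],[0,0,0,0],[0,0,0,0]],
], claw=9.3)

```text
t: 23.83
tool_pos: [0.5769, 0.095, 0.1925]
orientation: [2.255, 2.187, 0.001]
force: [-0.2, 0.2, -0.5]
opening: 0.0933
```

Run:
```python
from h import *
st(); shot('wrist','w15',None,1.5);shot('top','t15',(75,90,395,275),2.5)
```

```text
t 23.83 [0.5769 0.095  0.1925] xang 88.24 tilt [0.0003 0.0003] F [-0.1968  0.1607 -0.465 ] op 0.0933
```

View pics/w15.png

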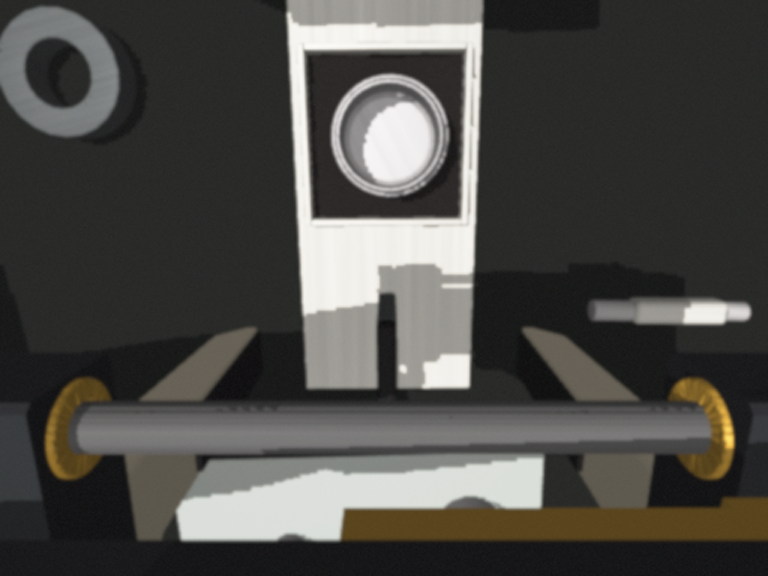

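View pics/t15.png

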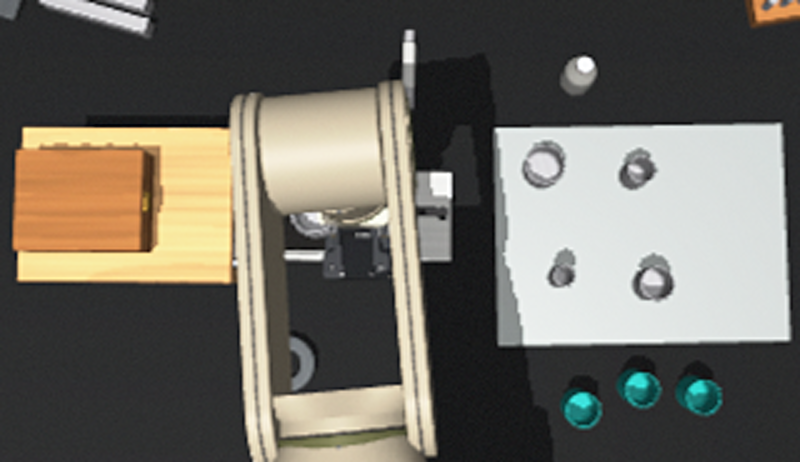

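Nested: two concentric rims at (390,135). Next is pot_c, seen at (544,164) in the top view.

Run:
```python
from h import *
p,_=ld('w15')
print('b rim',w(p,np.array([[390.5,134.5]])/1.5,0.0575))
to(.6352,-.2038,.2)
```

```text
b rim [[0.5796 0.1761 0.0575]]
t 23.93 [0.5767 0.0964 0.192 ] xang 88.36 tilt [-0.0006  0.0004] F [-0.3906 -0.1321  0.2779] op 0.0928
shift cm [-29.8412   6.7106  -0.8195] norm 30.597433617489177
```

Request:
carry_out([
  [[-2.8,0.6,0,0],[-3,0.68,0,0],[-3,0.68,0,0],[-3,0.68,0,0],[-3,0.68,0,0],[-3,0.68,0,0],[-3,0.68,0,0],[-3,0.68,0,0],[-3,0.68,0,0],[-3,0.68,0,0],[0,0,0,0],[0,0,0,0],[0,0,0,0]],
])

```text
t: 25.02
tool_pos: [0.6356, -0.2026, 0.1915]
orientation: [-2.251, -2.189, -0.0]
force: [-0.2, 0.2, 0.9]
opening: 0.093
```

Run:
```python
from h import *
st(); shot('wrist','w16',None,1.5)
```

```text
t 25.02 [ 0.6356 -0.2026  0.1915] xang 88.40 tilt [-0.001   0.0011] F [-0.2499  0.2148  0.916 ] op 0.0930
```

View pics/w16.png

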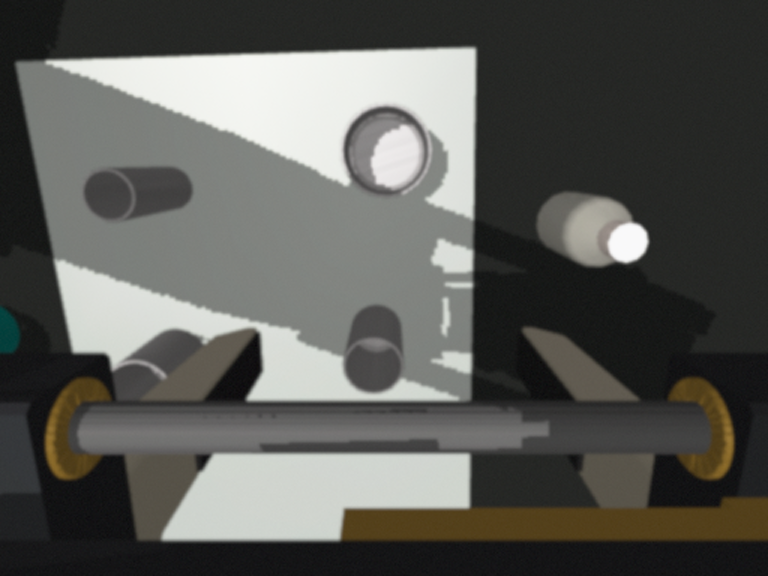

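Pot_c's rim is at (387,150), width 344–431. Pot_e is at (373,362) and pot_f at (110,195).

Run:
```python
from h import *
p,_=ld('w16')
e=w(p,np.array([[387,150],[344,150],[431,150]])/1.5,0.054);print(e)
to(e[0,0],e[0,1]-.0007,.058)
```

```text
[[ 0.6357 -0.1298  0.054 ]
 [ 0.6109 -0.1291  0.054 ]
 [ 0.661  -0.1305  0.054 ]]
t 25.07 [ 0.6356 -0.2023  0.1918] xang 88.45 tilt [-0.0008  0.0009] F [1.1279 0.0692 0.3122] op 0.0927
shift cm [ 7.1622 -0.1795 13.3834] norm 15.180388407236347
```

Request:
carry_out([
  [[2.4,-0.05,0,0],[2.4,-0.05,0,0],[2.35,-0.05,0,0],[0,0,2.5,0],[0,0,3.5,0],[0,0,3.5,0],[0,0,2.5,0],[0,0,1.1,0],[0,0,0.4,0],[0,0,0,0],[0,0,0,0],[0,0,0,0],[0,0,0,0]],
], claw=8)

```text
t: 26.15
tool_pos: [0.6376, -0.1329, 0.0598]
orientation: [2.251, 2.187, 0.003]
force: [-0.3, -0.1, 0.3]
opening: 0.0803
```

Request:
carry_out([
  [[0,0,0,0],[0,0,0,0],[0,0,0,0],[0,0,0,0],[0,0,0,0],[0,0,0,0],[0,0,0,0]],
], claw=4, grip_force=20)

```text
t: 26.73
tool_pos: [0.6361, -0.1325, 0.0574]
orientation: [-2.253, -2.189, 0.0]
force: [0.5, -0.0, 1.1]
opening: 0.0524
```

Run:
```python
from h import *
to(.5800,.1753,.2)
```

```text
t 26.73 [ 0.6361 -0.1325  0.0574] xang 88.36 tilt [-0. -0.] F [ 0.4561 -0.0018  1.1135] op 0.0524
shift cm [ 30.6062  -6.4852 -14.2618] norm 34.38304974031116
```

Request:
carry_out([
  [[0,0,-1,0],[0,0,-2.5,0],[0,0,-3.5,0],[0,0,-3.5,0],[0,0,-3,0],[0,0,-1.5,0],[0,0,0,0],[1.5,-0.35,0,0],[3,-0.65,0,0],[3,-0.65,0,0],[3,-0.65,0,0],[3,-0.65,0,0],[3,-0.65,0,0],[3,-0.65,0,0],[3,-0.65,0,0],[3,-0.65,0,0],[3,-0.65,0,0],[1.9,-0.3,0,0],[0,0,0,0],[0,0,0,0]],
])

```text
t: 28.4
tool_pos: [0.5779, 0.1746, 0.2049]
orientation: [-2.249, -2.191, 0.005]
force: [0.3, -0.7, -1.7]
opening: 0.0522
```

Request:
carry_out([
  [[0,0,2,0],[0,0,3,0],[0,0,2,0],[0,0,1,0],[0,0,0,0],[0,0,0,0],[0,0,0,0],[0,0,0,0]],
])

```text
t: 29.07
tool_pos: [0.5811, 0.1733, 0.1294]
orientation: [2.252, 2.188, 0.004]
force: [-1.0, 0.2, -2.2]
opening: 0.052
```

Run:
```python
from h import *
to(.5800,.1734,.0734);shot('wrist','w17',None,1.5)
```

```text
t 29.07 [0.5811 0.1733 0.1294] xang 88.35 tilt [0.003  0.0006] F [-0.9844  0.2251 -2.2263] op 0.0520
shift cm [ 0.0019 -0.1233  5.5968] norm 5.5982086740903325
```

View pics/w17.png

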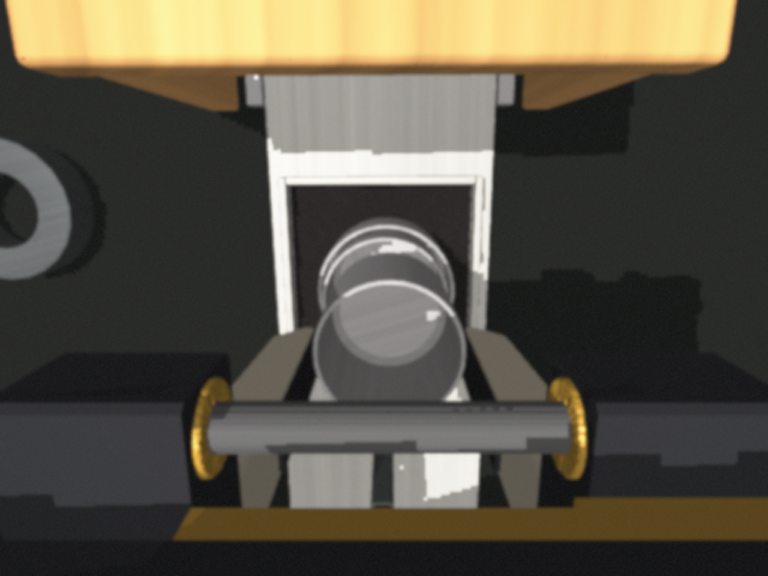

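Request:
carry_out([
  [[0,-0.05,0.6,0],[0,0,0.2,0],[0,0,0,0],[0,0,0,0],[0,0,0,0]],
])

```text
t: 29.53
tool_pos: [0.5792, 0.1733, 0.1192]
orientation: [-2.253, -2.189, 0.0]
force: [-0.5, -0.2, -1.4]
opening: 0.052
```

Request:
carry_out([
  [[0,0.06,0.4,0],[0,0,0.6,0],[0,0,0.6,0],[0,0,0.6,0],[0,0,0.6,0],[0,0,0.6,0],[0,0,0.5,0],[0,0,0.3,0],[0,0,0.2,0],[0,0,0,0],[0,0,0,0],[0,0,0,0]],
])

```text
t: 30.53
tool_pos: [0.5802, 0.1733, 0.0758]
orientation: [2.253, 2.189, 0.001]
force: [-0.3, -0.1, -0.3]
opening: 0.0521
```

Run:
```python
from h import *
to(.5800,.1734,.0734);shot('wrist','w18',None,1.5)
```

```text
t 30.53 [0.5802 0.1733 0.0758] xang 88.36 tilt [0.0007 0.0001] F [-0.3369 -0.1249 -0.3334] op 0.0521
shift cm [ 0.0058 -0.0208  0.2376] norm 0.2385812107456741
```

View pics/w18.png

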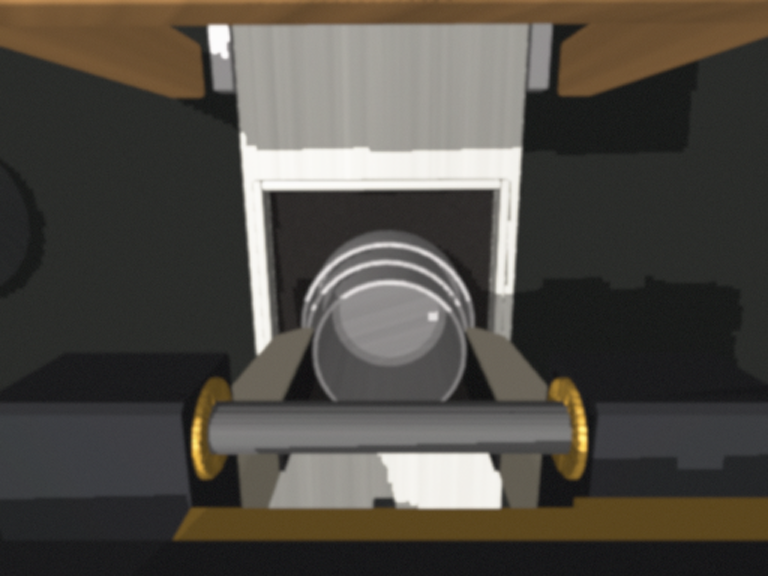

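Three rims line up, at rows 245, 263 and 283. I'll lower another 2 mm and release.

Request:
carry_out([
  [[0,0,0.2,0],[0,0,0,0],[0,0,0,0]],
])

```text
t: 30.83
tool_pos: [0.5799, 0.1733, 0.0734]
orientation: [2.253, 2.189, 0.0]
force: [0.1, -0.1, -0.9]
opening: 0.0521
```

Request:
carry_out([
  [[0,0,0,0],[0,0,0,0],[0,0,0,0],[0,0,0,0],[0,0,0,0],[0,0,-2,0],[0,0,-4,0],[0,0,-4,0],[-3,0,-2,0],[-3,0,0,0],[-2,0,0,0],[0,0,0,0],[0,0,0,0]],
], claw=8.5)

```text
t: 31.92
tool_pos: [0.5777, 0.0925, 0.1935]
orientation: [-2.255, -2.187, -0.001]
force: [-0.3, 0.4, -0.1]
opening: 0.0851
```

Run:
```python
from h import *
st(); shot('wrist','w19',None,1.5);shot('top','t19',(75,90,395,275),2.5)
```

```text
t 31.92 [0.5777 0.0925 0.1935] xang 88.24 tilt [0.0003 0.0002] F [-0.3145  0.4058 -0.102 ] op 0.0851
```

View pics/w19.png

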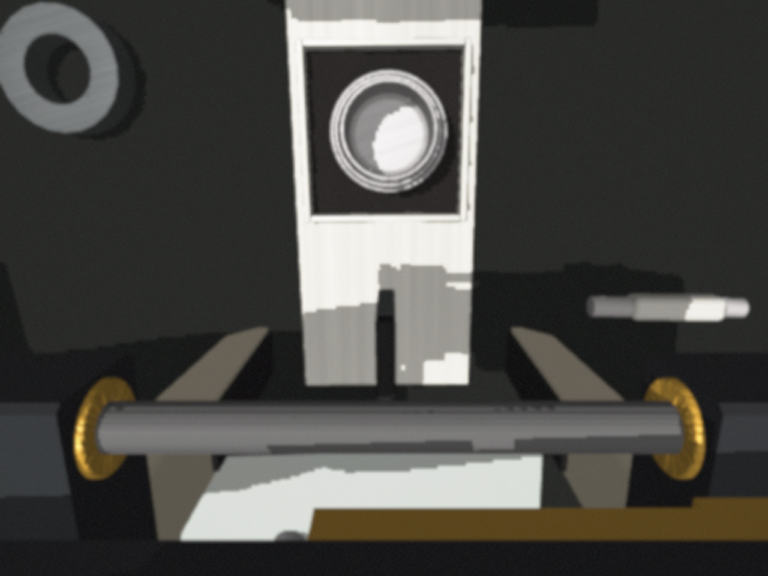

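View pics/t19.png

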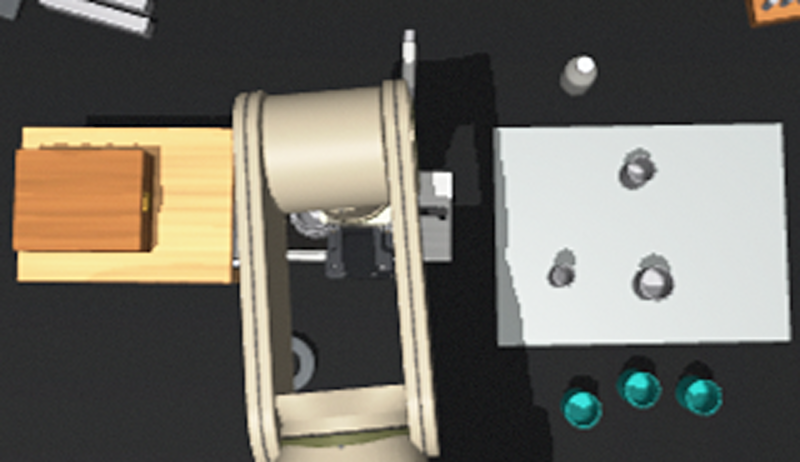

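Run:
```python
from h import *
p,im=ld('w19')
cv2.imwrite('pics/w19c.png',cv2.resize(im[35:140,205:315],None,fx=5,fy=5,interpolation=cv2.INTER_CUBIC))
to(.4754,-.343,.2)
```

```text
t 32.02 [0.5774 0.0939 0.1931] xang 88.36 tilt [-0.0005  0.0005] F [ 0.5625 -0.0507 -0.2835] op 0.0853
shift cm [-43.9645  -8.9484  -0.71  ] norm 44.87159311777812
```

View pics/w19c.png

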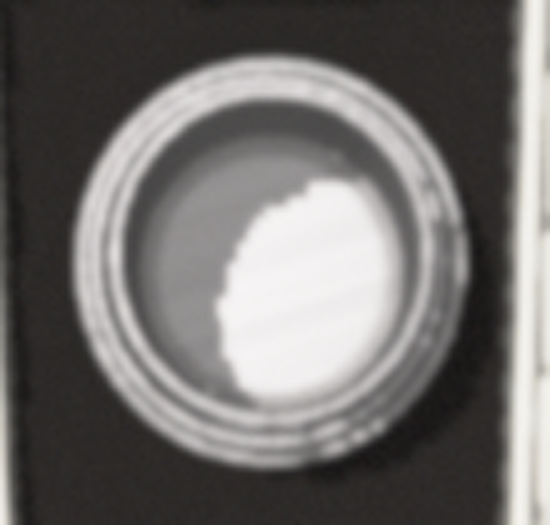

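Request:
carry_out([
  [[-2,-0.4,0,0],[-3.5,-0.7,-0.05,0],[-3.5,-0.7,-0.05,0],[-3.5,-0.7,-0.05,0],[-3.5,-0.7,-0.05,0],[-3.5,-0.7,-0.05,0],[-3.5,-0.7,-0.05,0],[-3.5,-0.7,-0.05,0],[-3.5,-0.7,-0.05,0],[-3.5,-0.7,-0.05,0],[-3.5,-0.75,-0.05,0],[-3.5,-0.75,-0.05,0],[-3.5,-0.75,-0.05,0],[0,0,0,0],[0,0,0,0],[0,0,0,0]],
])

```text
t: 33.35
tool_pos: [0.4761, -0.3428, 0.1988]
orientation: [-2.252, -2.189, -0.001]
force: [0.2, 1.0, -0.3]
opening: 0.0849
```

Run:
```python
from h import *
p,_=ld('w19'); print('c in nest',w(p,[[259.3,86.4]],.070))
st(); shot('wrist','w20',None,1.5)
```

```text
c in nest [[0.5795 0.1755 0.07  ]]
t 33.35 [ 0.4761 -0.3428  0.1988] xang 88.39 tilt [-0.0004  0.0013] F [ 0.2197  1.0198 -0.2757] op 0.0849
```

View pics/w20.png

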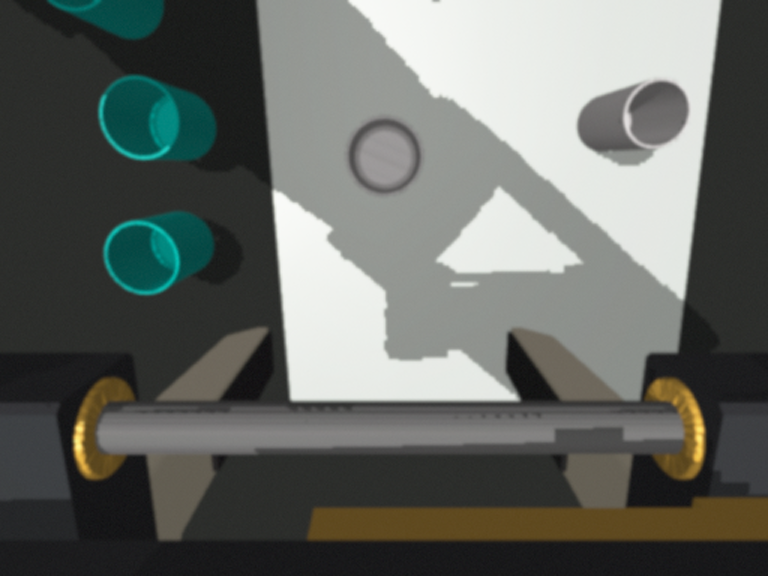

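Run:
```python
from h import *
p,_=ld('w20')
e=w(p,np.array([[384.5,156],[348,156],[421,156]])/1.5,0.063);print(e)
to(e[0,0],e[0,1]-.0007,.0665)
```

```text
[[ 0.4747 -0.2733  0.063 ]
 [ 0.4538 -0.2727  0.063 ]
 [ 0.4956 -0.2739  0.063 ]]
t 33.40 [ 0.4762 -0.3424  0.1989] xang 88.44 tilt [-0.0003  0.0011] F [ 0.6587 -0.4314 -0.4651] op 0.0846
shift cm [ 6.8213 -0.3363 13.2472] norm 14.904101525468946
```

Request:
carry_out([
  [[2.3,-0.1,0,0],[2.3,-0.1,0,0],[2.25,-0.15,0,0],[0,0,2.5,0],[0,0,3.5,0],[0,0,3.5,0],[0,0,2.4,0],[0,0,1,0],[0,0,0.4,0],[0,0,0,0],[0,0,0,0],[0,0,0,0],[0,0,0,0],[0,0,0,0]],
], claw=7.5)

```text
t: 34.57
tool_pos: [0.4749, -0.276, 0.0678]
orientation: [2.251, 2.188, 0.001]
force: [-0.2, -0.6, -0.5]
opening: 0.0753
```

Request:
carry_out([
  [[0,0,0,0],[0,0,0,0],[0,0,0,0],[0,0,0,0],[0,0,0,0],[0,0,0,0],[0,0,0,0]],
], claw=3.3, grip_force=20)

```text
t: 35.15
tool_pos: [0.474, -0.2754, 0.0663]
orientation: [-2.253, -2.189, -0.0]
force: [-0.1, -0.0, -0.2]
opening: 0.0446
```

Run:
```python
from h import *
to(.5800,.1750,.23);shot('wrist','w21',None,1.5)
```

```text
t 35.15 [ 0.474  -0.2754  0.0663] xang 88.37 tilt [-0.      0.0001] F [-0.1481 -0.0339 -0.1863] op 0.0446
shift cm [ 45.3231   9.3077 -16.3709] norm 49.079800966564235
```

View pics/w21.png

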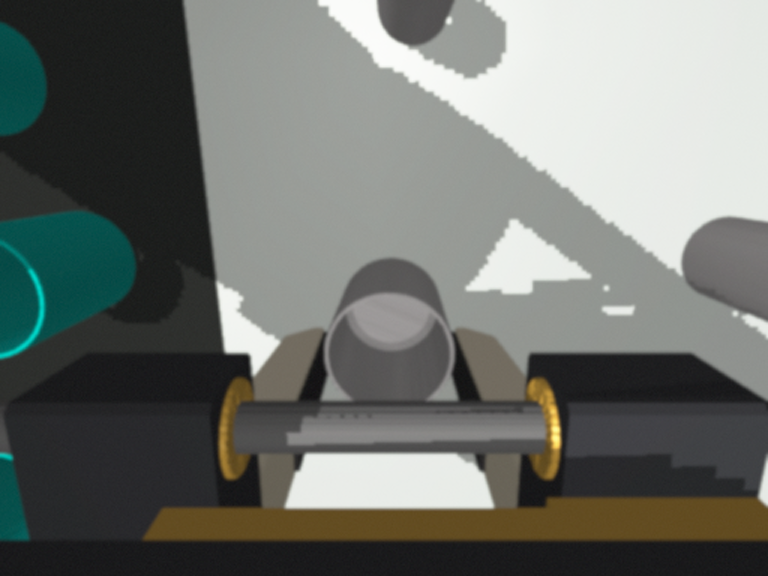

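Request:
carry_out([
  [[0,0,-1,0],[0,0,-2.5,0],[0,0,-3.5,0],[0,0,-3.5,0],[0,0,-3,0],[0,0,-1.5,0],[0,0,-0.5,0],[0,0,0,0]],
])

```text
t: 35.87
tool_pos: [0.4747, -0.2759, 0.2234]
orientation: [2.251, 2.187, 0.001]
force: [-0.0, 0.4, -2.0]
opening: 0.0442
```

Request:
carry_out([
  [[1.5,0.3,0,0],[3,0.65,0,0],[3,0.65,0,0],[3,0.65,0,0],[3,0.65,0,0],[3,0.65,0,0],[3,0.65,0,0],[3,0.65,0,0],[3,0.65,0,0],[3,0.65,0,0],[3,0.65,0,0],[3,0.65,0,0],[3,0.6,0,0],[3,0.6,0,0],[3,0.6,0,0],[1.6,0.3,0,0],[0,0,0,0],[0,0,0,0],[0,0,0,0]],
])

```text
t: 37.45
tool_pos: [0.5817, 0.1717, 0.22]
orientation: [-2.253, -2.189, 0.004]
force: [-0.4, 0.4, -1.6]
opening: 0.0449
```

Run:
```python
from h import *
to(.5797,.1734,.0858);
```

```text
t 37.45 [0.5817 0.1717 0.22  ] xang 88.35 tilt [-0.0021 -0.0011] F [-0.3958  0.3728 -1.6438] op 0.0449
shift cm [ 0.1798 -0.1804 13.4226] norm 13.42504289649863
```

Request:
carry_out([
  [[0.15,-0.15,2,0],[0,0,3,0],[0,0,1.8,0],[0,0,0.8,0],[0,0,0,0],[0,0,0,0],[0,0,0,0],[0,0,0,0],[0,0,0,0]],
])

```text
t: 38.2
tool_pos: [0.5819, 0.1743, 0.1471]
orientation: [2.252, 2.188, 0.004]
force: [-0.0, 0.5, -1.5]
opening: 0.0445
```

Run:
```python
from h import *
to(.5797,.1734,.0858);shot('wrist','w22',None,1.5)
```

```text
t 38.20 [0.5819 0.1743 0.1471] xang 88.36 tilt [0.0026 0.0005] F [-0.0347  0.4916 -1.5408] op 0.0445
shift cm [-0.1035 -0.2358  6.1273] norm 6.132715740990834
```

View pics/w22.png

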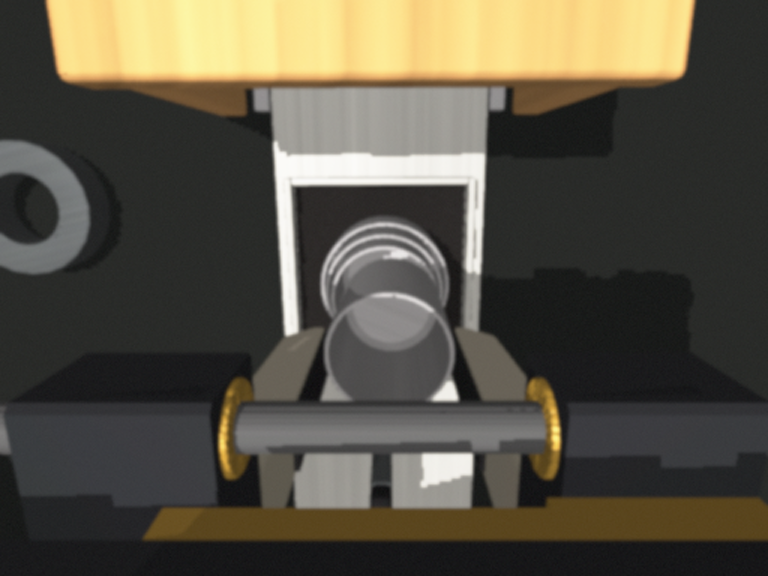

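Request:
carry_out([
  [[-0.1,-0.15,0.2,0],[0,0,0,0],[0,0,0,0],[0,0,0,0],[0,0,0,0]],
])

```text
t: 38.67
tool_pos: [0.5793, 0.1733, 0.1433]
orientation: [-2.253, -2.19, 0.0]
force: [-0.8, -0.9, -1.5]
opening: 0.0441
```

Aligned. I'll go down 5.5 cm, leaving about 2 mm.

Request:
carry_out([
  [[0,0.03,0.4,0],[0,0,0.6,0],[0,0,0.6,0],[0,0,0.6,0],[0,0,0.6,0],[0,0,0.6,0],[0,0,0.6,0],[0,0,0.6,0],[0,0,0.5,0],[0,0,0.3,0],[0,0,0.2,0],[0,0,0,0],[0,0,0,0],[0,0,0,0]],
])

```text
t: 39.83
tool_pos: [0.58, 0.1733, 0.0878]
orientation: [2.253, 2.189, 0.001]
force: [-0.1, -0.5, -1.1]
opening: 0.045
```

Run:
```python
from h import *
to(.5797,.1734,.0858);shot('wrist','w23',None,1.5)
```

```text
t 39.83 [0.58   0.1733 0.0878] xang 88.37 tilt [0.0007 0.0001] F [-0.0535 -0.4538 -1.0806] op 0.0450
shift cm [ 0.0049 -0.0313  0.2003] norm 0.20282275533911762
```

View pics/w23.png

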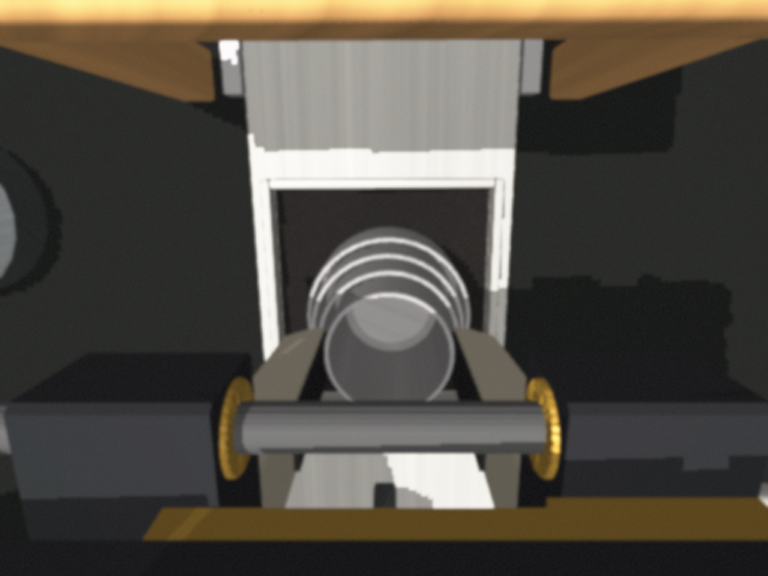

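Request:
carry_out([
  [[0,0,0.18,0],[0,0,0,0],[0,0,0,0]],
])

```text
t: 40.13
tool_pos: [0.58, 0.1733, 0.0858]
orientation: [2.253, 2.189, 0.001]
force: [0.5, -0.3, -0.4]
opening: 0.0443
```

Request:
carry_out([
  [[0,0,0,0],[0,0,0,0],[0,0,0,0],[0,0,0,0],[0,0,0,0],[0,0,-2,0],[0,0,-4,0],[0,0,-4,0],[-3,0,-1,0],[-3,0,0,0],[-2,0,0,0],[0,0,0,0],[0,0,0,0]],
], claw=7.5)

```text
t: 41.22
tool_pos: [0.5774, 0.0925, 0.1957]
orientation: [-2.255, -2.187, -0.0]
force: [-0.5, 1.2, 0.4]
opening: 0.0751
```

Run:
```python
from h import *
to(.6241,-.33,.21); p=shot('wrist','w24',(205,20,315,130),5);shot('top','t24',(75,90,395,275),2.5)
```

```text
t 41.22 [0.5774 0.0925 0.1957] xang 88.24 tilt [0.0001 0.0003] F [-0.5498  1.2223  0.3956] op 0.0751
shift cm [-42.0874   5.9603  -1.446 ] norm 42.53194230130781
```

View pics/w24.png

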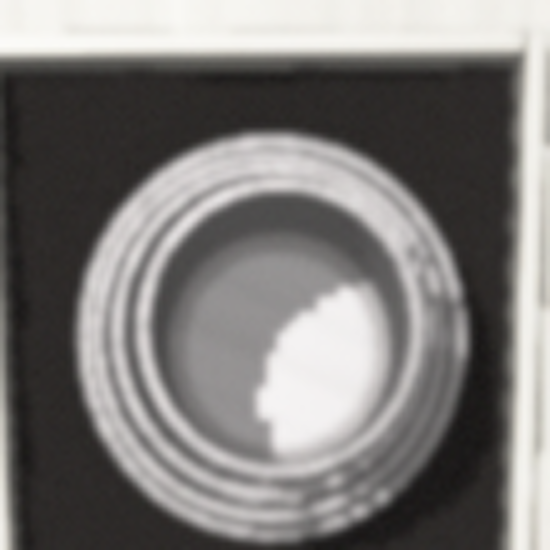

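View pics/t24.png

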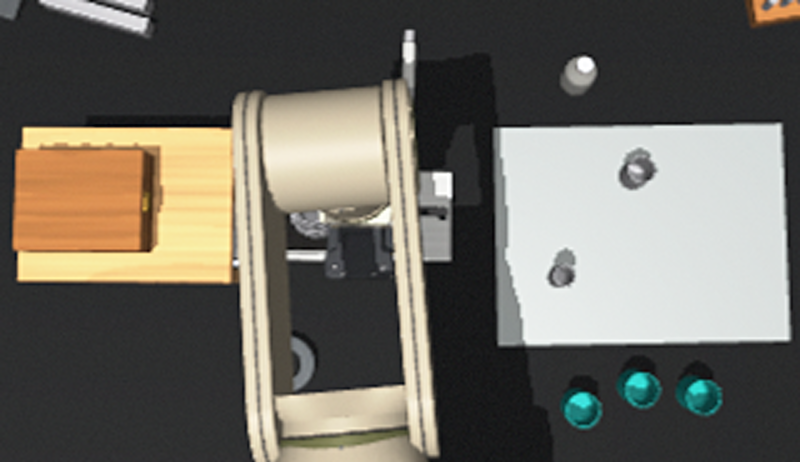

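Four rims are nested, with pot_d's rim centred at (281,326) in the crop. Now on to pot_e.

Request:
carry_out([
  [[-2,0.4,-0.1,0],[-3.3,0.46,-0.1,0],[-3.3,0.46,-0.1,0],[-3.3,0.46,-0.1,0],[-3.3,0.46,-0.1,0],[-3.3,0.46,-0.1,0],[-3.3,0.46,-0.1,0],[-3.3,0.46,-0.1,0],[-3.3,0.46,-0.1,0],[-3.3,0.46,-0.1,0],[-3.3,0.46,-0.1,0],[-3.3,0.46,-0.1,0],[-3.3,0.46,-0.1,0],[0,0,0,0],[0,0,0,0],[0,0,0,0]],
])

```text
t: 42.65
tool_pos: [0.6251, -0.3229, 0.2078]
orientation: [-2.251, -2.189, -0.001]
force: [0.2, -0.9, 0.6]
opening: 0.0749
```

Run:
```python
from h import *
p,_=ld('w24'); print('d in nest',w(p,[[260.8,84.8]],.0825))
st(); shot('wrist','w25',None,1.5)
```

```text
d in nest [[0.5804 0.1761 0.0825]]
t 42.65 [ 0.6251 -0.3229  0.2078] xang 88.41 tilt [-0.0007  0.0012] F [ 0.1982 -0.8902  0.5993] op 0.0749
```

View pics/w25.png

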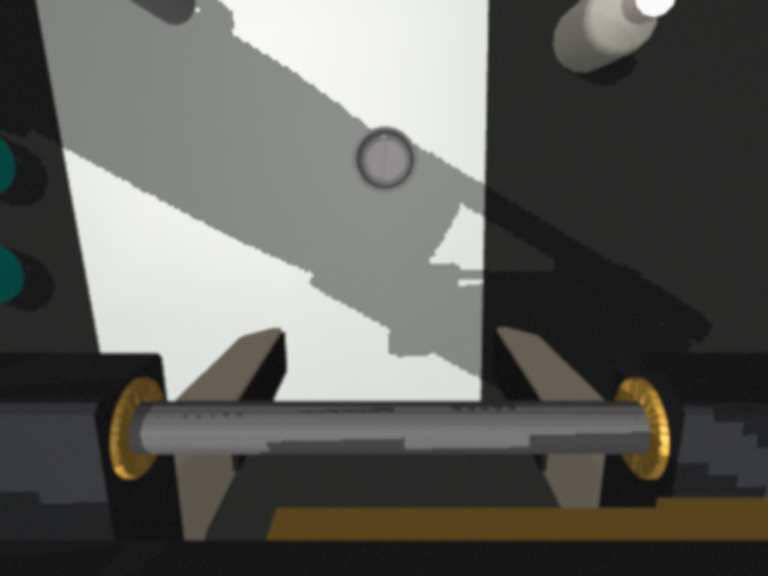

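Run:
```python
from h import *
p,_=ld('w25')
e=w(p,np.array([[385,158],[356,158],[414.5,158]])/1.5,0.072);print(e)
to(e[0,0],e[0,1]-.0010,.0755)
```

```text
[[ 0.6239 -0.2545  0.072 ]
 [ 0.6073 -0.254   0.072 ]
 [ 0.6409 -0.255   0.072 ]]
t 42.70 [ 0.6252 -0.3225  0.2081] xang 88.45 tilt [-0.0005  0.0009] F [-0.1201  0.8156 -0.4087] op 0.0749
shift cm [ 6.6826 -0.3013 13.264 ] norm 14.855416166153594
```

Request:
carry_out([
  [[2.3,-0.1,0,0],[2.3,-0.1,0,0],[2.15,-0.1,0,0],[0,0,2.5,0],[0,0,3.5,0],[0,0,3.5,0],[0,0,2.4,0],[0,0,1,0],[0,0,0.4,0],[0,0,0,0],[0,0,0,0],[0,0,0,0],[0,0,0,0],[0,0,0,0]],
], claw=7)

```text
t: 43.87
tool_pos: [0.6246, -0.2572, 0.0773]
orientation: [2.251, 2.188, 0.001]
force: [-0.1, -0.5, -0.4]
opening: 0.0698
```

Request:
carry_out([
  [[0,0,0,0],[0,0,0,0],[0,0,0,0],[0,0,0,0],[0,0,0,0],[0,0,0,0],[0,0,0,0]],
], claw=2.5, grip_force=20)

```text
t: 44.45
tool_pos: [0.6237, -0.2566, 0.0755]
orientation: [-2.253, -2.19, -0.0]
force: [0.6, -0.9, -0.6]
opening: 0.0365
```

Run:
```python
from h import *
to(.5805,.1735,.23);shot('wrist','w26',None,1.5)
```

```text
t 44.45 [ 0.6237 -0.2566  0.0755] xang 88.36 tilt [0. 0.] F [ 0.6249 -0.8855 -0.5781] op 0.0365
shift cm [ 42.8747  -5.5407 -15.4519] norm 45.90973213959376
```

View pics/w26.png

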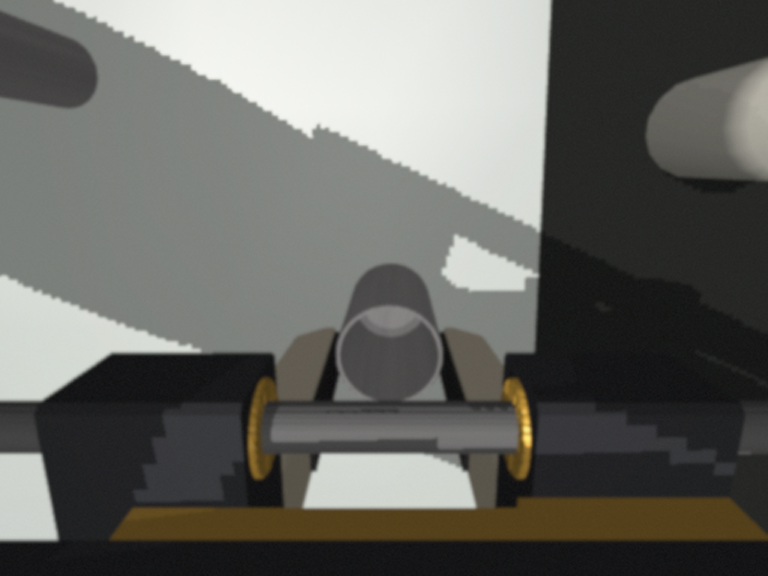

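Request:
carry_out([
  [[0,0,-1,0],[0,0,-2.5,0],[0,0,-3.5,0],[0,0,-3.5,0],[0,0,-3,0],[0,0,-1.5,0],[0,0,-0.5,0],[0,0,0,0]],
])

```text
t: 45.17
tool_pos: [0.6245, -0.2571, 0.2331]
orientation: [2.25, 2.187, 0.002]
force: [0.9, 0.4, -1.6]
opening: 0.0366
```

Request:
carry_out([
  [[1.5,-0.2,0,0],[3,-0.4,0,0],[3,-0.4,0,0],[3,-0.4,0,0],[3,-0.4,0,0],[3,-0.4,0,0],[3,-0.4,0,0],[3,-0.4,0,0],[3,-0.4,0,0],[3,-0.4,0,0],[3,-0.4,0,0],[3,-0.4,0,0],[3,-0.4,0,0],[3,-0.4,0,0],[2.4,-0.2,0,0],[0,0,0,0],[0,0,0,0],[0,0,0,0],[0,0,0,0]],
])

```text
t: 46.75
tool_pos: [0.5793, 0.1729, 0.2293]
orientation: [-2.253, -2.188, 0.003]
force: [-0.1, -0.7, -1.3]
opening: 0.0363
```

Request:
carry_out([
  [[0,0,1.5,0],[0,0,2.5,0],[0,0,1.5,0],[0,0,0.5,0],[0,0,0,0],[0,0,0,0],[0,0,0,0],[0,0,0,0],[0,0,0,0],[0,0,0,0]],
])

```text
t: 47.58
tool_pos: [0.5804, 0.1739, 0.1715]
orientation: [2.252, 2.189, 0.002]
force: [0.2, -0.2, 0.0]
opening: 0.0364
```

Run:
```python
from h import *
to(.5802,.1740,.0985);shot('wrist','w27',None,1.5)
```

```text
t 47.58 [0.5804 0.1739 0.1715] xang 88.36 tilt [0.0014 0.0003] F [ 0.1502 -0.1679  0.0081] op 0.0364
shift cm [ 0.0083 -0.0272  7.296 ] norm 7.296084292339161
```

View pics/w27.png

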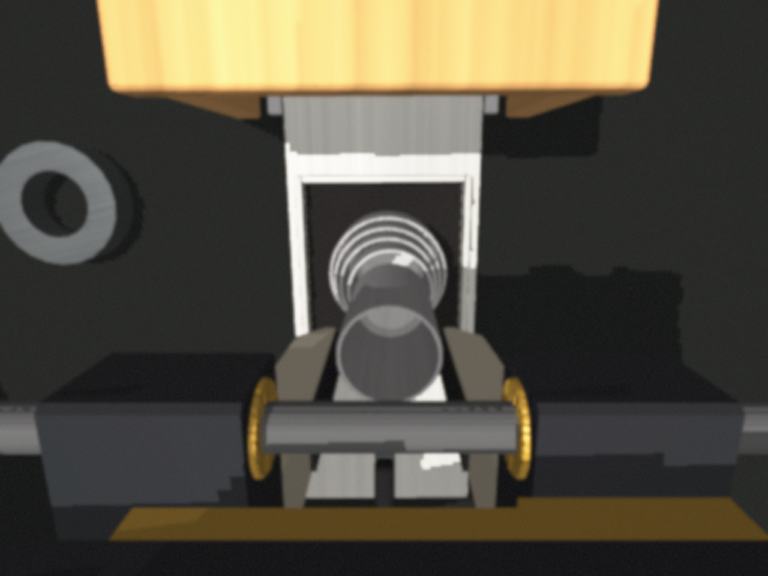

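Request:
carry_out([
  [[0,0.04,0.4,0],[0,0,0.6,0],[0,0,0.3,0],[0,0,0,0],[0,0,0,0],[0,0,0,0]],
])

```text
t: 48.13
tool_pos: [0.5802, 0.1738, 0.1574]
orientation: [-2.253, -2.189, 0.0]
force: [-0.2, 0.4, -1.0]
opening: 0.0362
```

Request:
carry_out([
  [[0,0,0.4,0],[0,0,0.6,0],[0,0,0.6,0],[0,0,0.6,0],[0,0,0.6,0],[0,0,0.6,0],[0,0,0.6,0],[0,0,0.6,0],[0,0,0.5,0],[0,0,0.3,0],[0,0,0.2,0],[0,0,0,0],[0,0,0,0],[0,0,0,0]],
])

```text
t: 49.3
tool_pos: [0.5806, 0.1738, 0.102]
orientation: [2.253, 2.189, 0.001]
force: [0.6, 0.0, -0.5]
opening: 0.0361
```

Run:
```python
from h import *
to(.5802,.1740,.0985);shot('wrist','w28',None,1.5)
```

```text
t 49.30 [0.5806 0.1738 0.102 ] xang 88.37 tilt [0.0007 0.0001] F [ 0.5748  0.0387 -0.5443] op 0.0361
shift cm [ 0.0178 -0.0403  0.3469] norm 0.34966469493729985
```

View pics/w28.png

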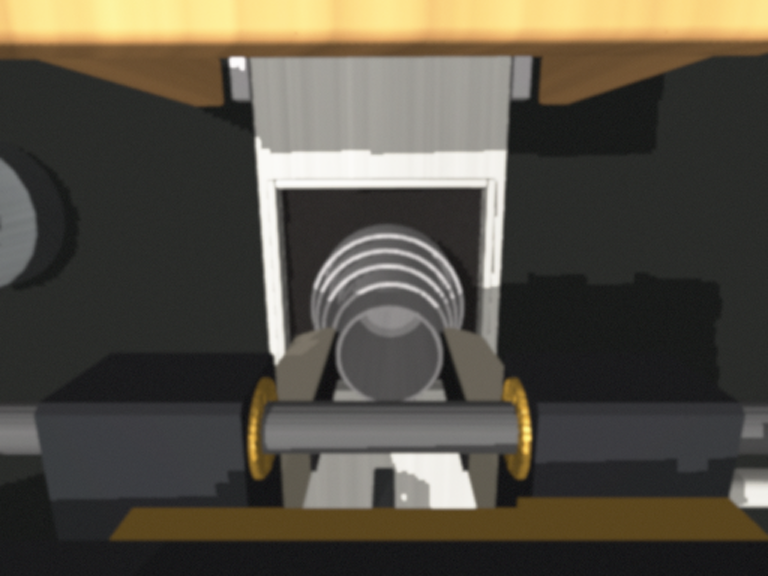

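Request:
carry_out([
  [[0,0,0.2,0],[0,0,0.13,0],[0,0,0,0],[0,0,0,0]],
])

```text
t: 49.68
tool_pos: [0.5805, 0.1738, 0.0984]
orientation: [2.253, 2.189, 0.001]
force: [0.5, 0.1, 0.1]
opening: 0.0363
```

Request:
carry_out([
  [[0,0,0,0],[0,0,0,0],[0,0,0,0],[0,0,0,0],[0,0,0,0],[0,0,-2,0],[0,0,-4,0],[0,0,-4,0],[-3,0,0,0],[-3,0,0,0],[-2,0,0,0],[0,0,0,0],[0,0,0,0]],
], claw=7)

```text
t: 50.77
tool_pos: [0.5781, 0.093, 0.1983]
orientation: [-2.255, -2.187, -0.0]
force: [0.8, -0.5, -0.2]
opening: 0.0698
```

Run:
```python
from h import *
to(.4878,-.2200,.215); p=shot('wrist','w29',(205,20,315,130),5);shot('top','t29',(75,90,395,275),2.5)
```

```text
t 50.77 [0.5781 0.093  0.1983] xang 88.25 tilt [0.0001 0.0003] F [ 0.8327 -0.4662 -0.2002] op 0.0698
shift cm [-31.5604  -8.0623  -1.6791] norm 32.61720566555765
```

View pics/w29.png

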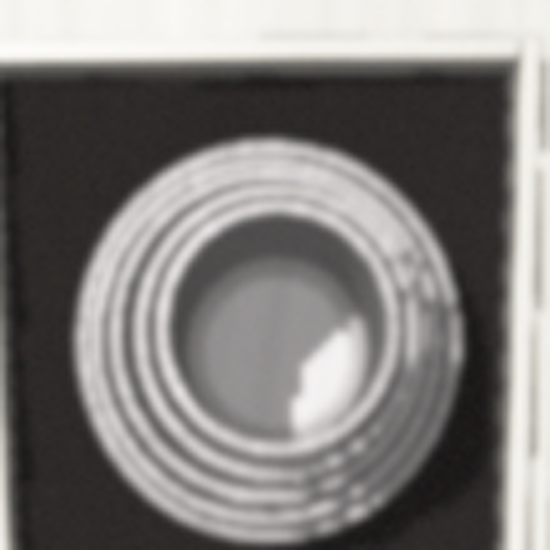

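View pics/t29.png

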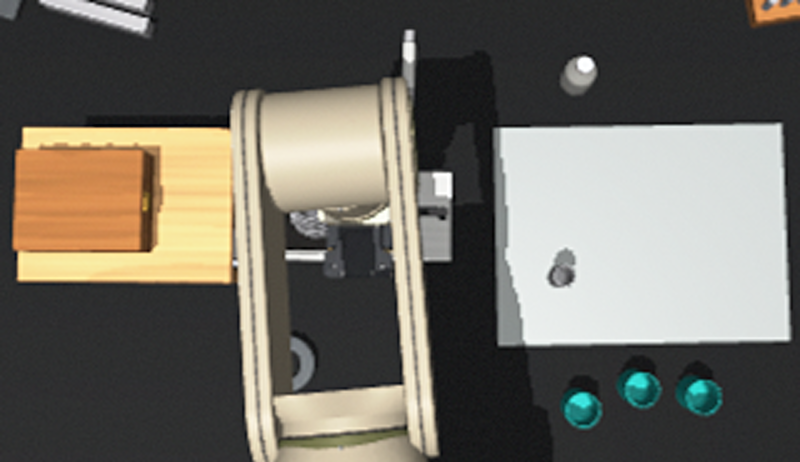

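Five are nested, with pot_e's rim at (280,328) in the crop. Next is pot_f.

Request:
carry_out([
  [[-1.5,-0.4,-0.2,0],[-3,-0.75,-0.2,0],[-3,-0.75,-0.2,0],[-3,-0.75,-0.2,0],[-3,-0.75,-0.2,0],[-3,-0.75,-0.2,0],[-3,-0.75,-0.2,0],[-3,-0.75,-0.2,0],[-3,-0.8,-0.1,0],[-3,-0.8,0,0],[-3,-0.8,0,0],[0,0,0,0],[0,0,0,0],[0,0,0,0]],
])

```text
t: 52.03
tool_pos: [0.489, -0.2177, 0.215]
orientation: [-2.252, -2.19, -0.001]
force: [1.2, 0.8, 0.4]
opening: 0.0699
```

Run:
```python
from h import *
p,_=ld('w29'); print('e in nest',w(p,[[260.6,85.3]],.095))
st(); shot('wrist','w30',None,1.5)
```

```text
e in nest [[0.5808 0.1755 0.095 ]]
t 52.03 [ 0.489  -0.2177  0.215 ] xang 88.39 tilt [-0.0001  0.0008] F [1.2482 0.7669 0.3791] op 0.0699
```

View pics/w30.png

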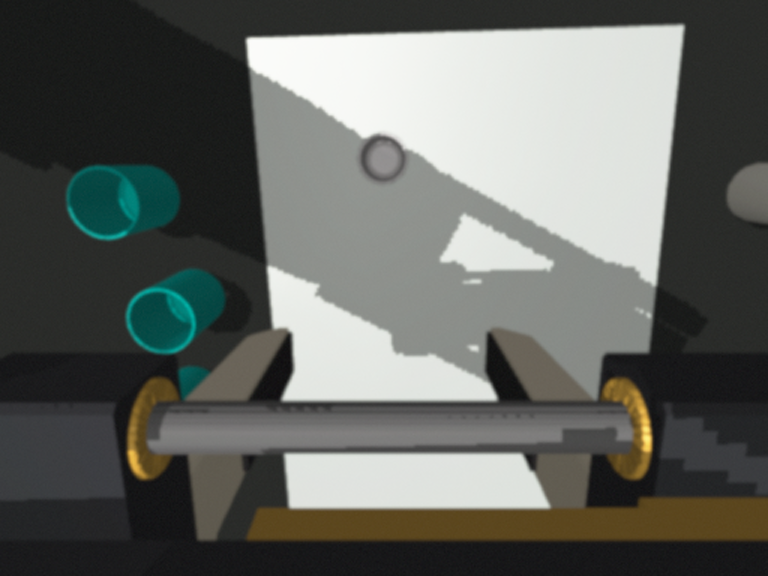

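Run:
```python
from h import *
p,_=ld('w30')
e=w(p,np.array([[382.5,158],[360,158],[405.5,158]])/1.5,0.081);print(e)
to(e[0,0],e[0,1]-.0010,.0845)
```

```text
[[ 0.4865 -0.1493  0.081 ]
 [ 0.4737 -0.149   0.081 ]
 [ 0.4996 -0.1497  0.081 ]]
t 52.08 [ 0.4891 -0.2174  0.2151] xang 88.44 tilt [-0.0001  0.0008] F [ 0.381   0.5703 -0.4085] op 0.0700
shift cm [ 6.6862 -0.4403 13.0605] norm 14.679044077290524
```

Request:
carry_out([
  [[2.3,-0.2,0,0],[2.3,-0.15,0,0],[2.15,-0.1,0,0],[0,0,2.5,0],[0,0,3.5,0],[0,0,3.5,0],[0,0,2.2,0],[0,0,1,0],[0,0,0.4,0],[0,0,0,0],[0,0,0,0],[0,0,0,0],[0,0,0,0],[0,0,0,0]],
], claw=6.5)

```text
t: 53.25
tool_pos: [0.4869, -0.1516, 0.0856]
orientation: [2.252, 2.188, 0.001]
force: [-0.9, -0.9, -0.4]
opening: 0.0653
```

Request:
carry_out([
  [[0,0,0,0],[0,0,0,0],[0,0,0,0],[0,0,0,0],[0,0,0,0],[0,0,0,0],[0,0,0,0]],
], claw=1.8, grip_force=20)

```text
t: 53.83
tool_pos: [0.486, -0.1512, 0.0842]
orientation: [-2.253, -2.189, -0.0]
force: [0.0, 0.3, -0.3]
opening: 0.0284
```

Run:
```python
from h import *
to(.5805,.1735,.245);shot('wrist','w31',None,1.5)
```

```text
t 53.83 [ 0.486  -0.1512  0.0842] xang 88.37 tilt [-0.0001  0.0001] F [ 0.0443  0.344  -0.3426] op 0.0284
shift cm [ 32.7235   8.5226 -16.0814] norm 37.44429758224799
```

View pics/w31.png

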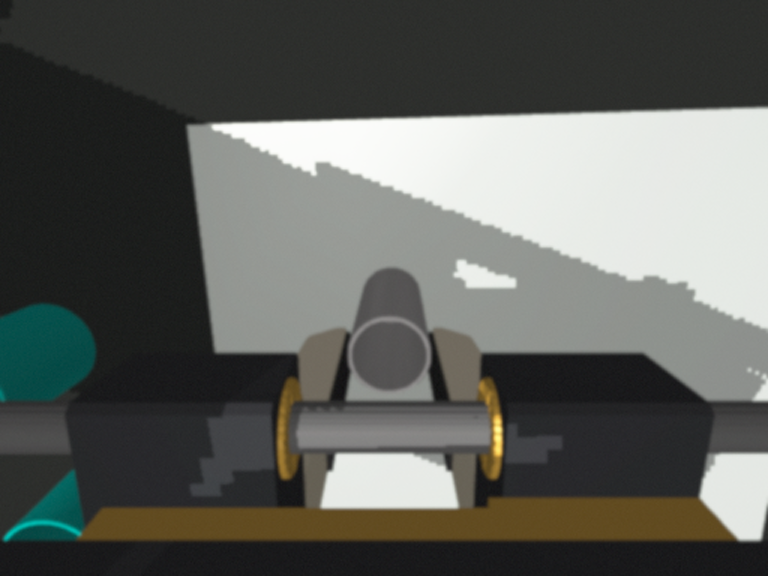

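Request:
carry_out([
  [[0,0,-1,0],[0,0,-2.5,0],[0,0,-3.5,0],[0,0,-3.5,0],[0,0,-3,0],[0,0,-2,0],[0,0,-0.5,0],[0,0,0,0]],
])

```text
t: 54.55
tool_pos: [0.487, -0.1516, 0.2465]
orientation: [2.25, 2.187, 0.002]
force: [0.3, -0.5, -1.1]
opening: 0.0279
```

Request:
carry_out([
  [[1.2,0.3,0,0],[2.8,0.75,0,0],[2.8,0.75,0,0],[2.8,0.75,0,0],[2.8,0.75,0,0],[2.8,0.75,0,0],[2.8,0.75,0,0],[2.8,0.75,0,0],[2.8,0.75,0,0],[2.8,0.7,0,0],[2.8,0.7,0,0],[2.5,0.6,0,0],[1,0.2,0,0],[0,0,0,0],[0,0,0,0],[0,0,0,0]],
])

```text
t: 55.88
tool_pos: [0.5796, 0.1723, 0.2431]
orientation: [-2.253, -2.189, 0.003]
force: [0.0, 0.3, -0.6]
opening: 0.0284
```

Request:
carry_out([
  [[0,0,1.2,0],[0,0,2,0],[0,0,1.2,0],[0,0,0.5,0],[0,0,0,0],[0,0,0,0],[0,0,0,0],[0,0,0,0],[0,0,0,0],[0,0,0,0]],
])

```text
t: 56.72
tool_pos: [0.5807, 0.1734, 0.196]
orientation: [2.252, 2.189, 0.002]
force: [-0.0, -0.8, -1.2]
opening: 0.0283
```

Run:
```python
from h import *
to(.5804,.1737,.1107);shot('wrist','w32',None,1.5)
```

```text
t 56.72 [0.5807 0.1734 0.196 ] xang 88.37 tilt [0.0011 0.0002] F [-0.0373 -0.7573 -1.2231] op 0.0283
shift cm [ 0.0272 -0.0357  8.5287] norm 8.528773554366833
```

View pics/w32.png

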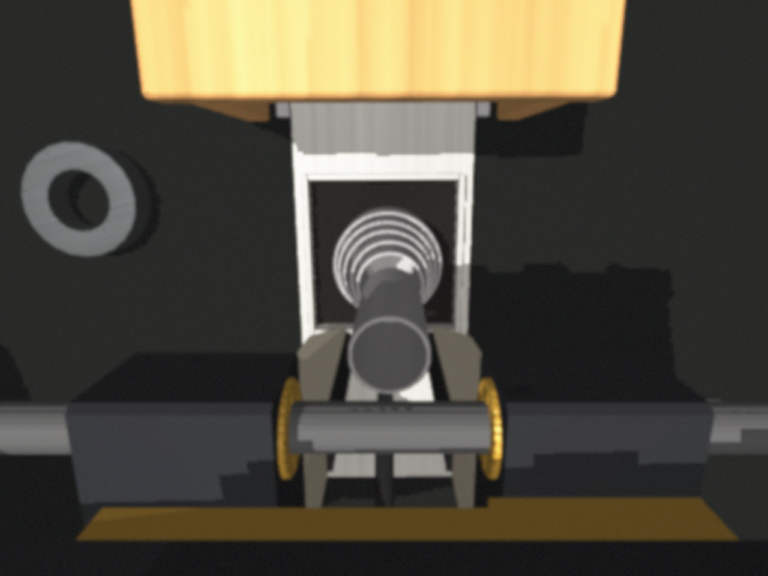

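Request:
carry_out([
  [[0.03,0,0.4,0],[0,0,0.6,0],[0,0,0.3,0],[0,0,0,0],[0,0,0,0],[0,0,0,0]],
])

```text
t: 57.27
tool_pos: [0.5803, 0.1736, 0.1822]
orientation: [-2.253, -2.189, 0.0]
force: [1.1, 0.2, -1.2]
opening: 0.0282
```

Request:
carry_out([
  [[0,0.02,0.4,0],[0,0,0.6,0],[0,0,0.6,0],[0,0,0.6,0],[0,0,0.6,0],[0,0,0.6,0],[0,0,0.6,0],[0,0,0.6,0],[0,0,0.6,0],[0,0,0.6,0],[0,0,0.6,0],[0,0,0.3,0],[0,0,0.2,0],[0,0,0,0],[0,0,0,0],[0,0,0,0]],
])

```text
t: 58.6
tool_pos: [0.5808, 0.1736, 0.1137]
orientation: [2.253, 2.189, 0.001]
force: [0.1, -0.0, -0.3]
opening: 0.0285
```

Run:
```python
from h import *
to(.5804,.1737,.1107);shot('wrist','w33',None,1.5)
```

```text
t 58.60 [0.5808 0.1736 0.1137] xang 88.37 tilt [0.0007 0.0002] F [ 0.1202 -0.0256 -0.2759] op 0.0285
shift cm [ 0.0058 -0.0377  0.3011] norm 0.3035128757229213
```

View pics/w33.png

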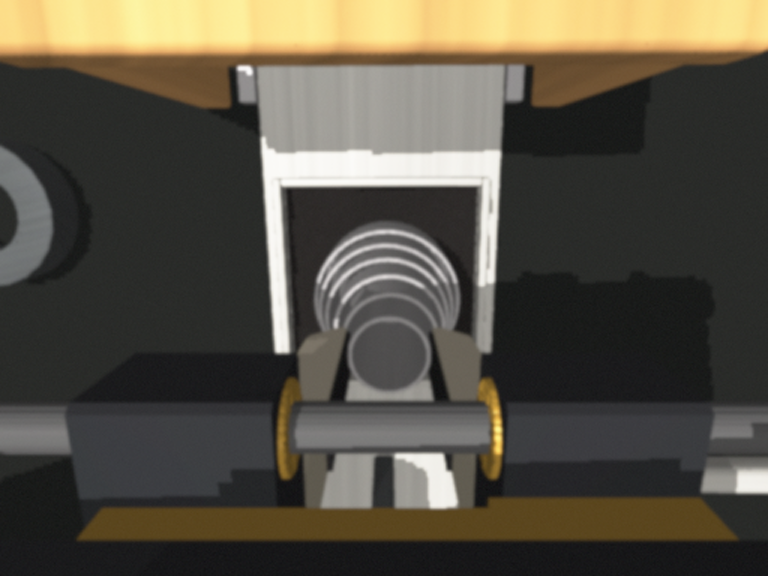

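Request:
carry_out([
  [[0,0,0.2,0],[0,0,0.08,0],[0,0,0,0],[0,0,0,0]],
])

```text
t: 58.98
tool_pos: [0.5807, 0.1736, 0.1107]
orientation: [2.253, 2.189, 0.001]
force: [0.1, 0.4, -0.3]
opening: 0.0287
```

Request:
carry_out([
  [[0,0,0,0],[0,0,0,0],[0,0,0,0],[0,0,0,0],[0,0,0,0],[0,0,-2,0],[0,0,-4,0],[0,0,-3,0],[-3,0,0,0],[-3,0,0,0],[-3,0,0,0],[-3,0,0,0],[0,0,0,0],[0,0,0,0],[0,0,0,0]],
], claw=6)

```text
t: 60.23
tool_pos: [0.5771, 0.0539, 0.2005]
orientation: [-2.253, -2.189, -0.001]
force: [-0.2, -0.1, -0.4]
opening: 0.0599
```

Run:
```python
from h import *
st(); p=shot('wrist','w34',None,1.5);shot('scene','s34',(250,150,480,320),3.4)
```

```text
t 60.23 [0.5771 0.0539 0.2005] xang 88.33 tilt [0.0001 0.0005] F [-0.1972 -0.1178 -0.3633] op 0.0599
```

View pics/w34.png

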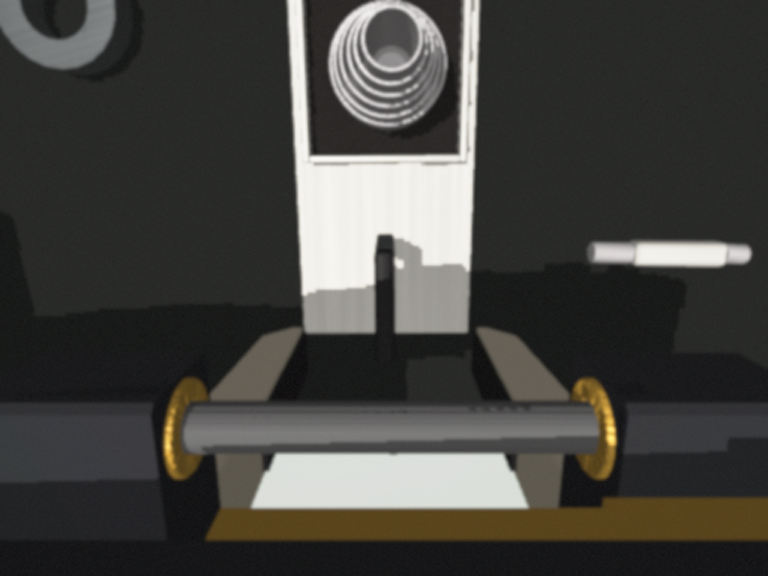

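View pics/s34.png

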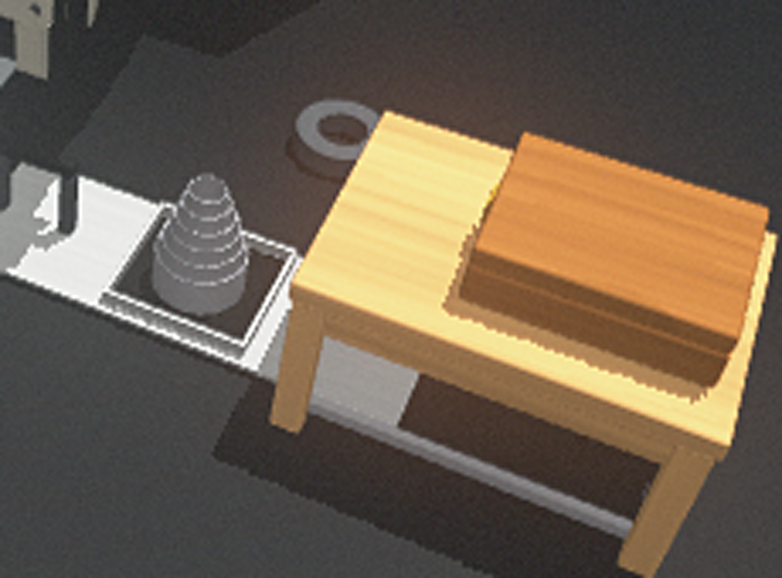

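The nest is complete, six concentric steps in both views. The handle's far end is at (385,237) in the wrist view. I'll line up on the handle.

Run:
```python
from h import *
p,_=ld('w34'); e=w(p,np.array([[385,237]])/1.5,.082)[0]; print(e)
to(e[0]-.001,e[1]-.035,.072)
```

```text
[0.5749 0.0792 0.082 ]
t 60.33 [0.5771 0.0547 0.2004] xang 88.42 tilt [-0.      0.0004] F [ 0.9207  0.6752 -0.4705] op 0.0600
shift cm [-1.0582 -0.2919 12.8394] norm 12.886248052358656
```

Request:
carry_out([
  [[-1.6,-0.3,0,0],[0,0,2,0],[0,0,3.5,0],[0,0,3.5,0],[0,0,2.5,0],[0,0,1,0],[0,0,0.4,0],[0,0,0,0],[0,0,0,0],[0,0,0,0]],
])

```text
t: 61.17
tool_pos: [0.5754, 0.0379, 0.0738]
orientation: [2.251, 2.188, 0.004]
force: [-0.8, -0.2, 0.4]
opening: 0.0599
```

Request:
carry_out([
  [[0,0,0,0],[0,0,0,0],[0,0,0,0],[0,0,0,0],[0,0,0,0],[0,0,0,0],[0,0,0,0],[0,0,0,0]],
], claw=0, grip_force=25)

```text
t: 61.83
tool_pos: [0.5739, 0.0377, 0.0714]
orientation: [2.253, 2.189, 0.001]
force: [6.0, 1.4, -10.2]
opening: 0.0121
```

Run:
```python
from h import *
st(); p=shot('wrist','w35',None,1.5)
```

```text
t 61.83 [0.5739 0.0377 0.0714] xang 88.36 tilt [0.0005 0.    ] F [  5.9612   1.3828 -10.2011] op 0.0121
```

View pics/w35.png

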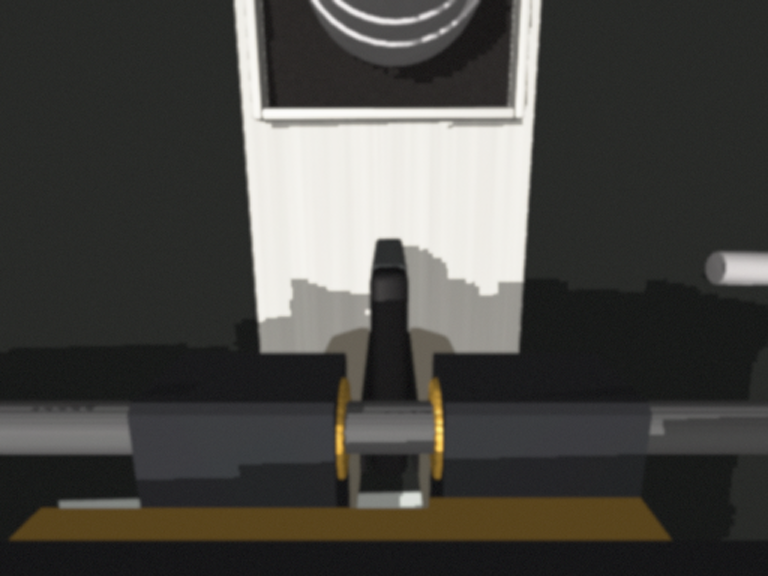

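Request:
carry_out([
  [[0.15,0,0,0],[0.3,0,0,0],[0.5,0,0,0],[0.7,0,0,0],[0.9,0,0,0],[1,0,0,0],[1,0,0,0],[1,0,0,0],[1,0,0,0],[1,0,0,0],[1,0,0,0],[1,0,0,0],[1,0,0,0],[1,0,0,0],[0.9,0,0,0],[0.7,0,0,0],[0.5,0,0,0],[0.4,0,0,0],[0.2,0,0,0],[0,0,0,0]],
])

```text
t: 63.55
tool_pos: [0.5773, 0.1809, 0.0714]
orientation: [-2.252, -2.189, -0.0]
force: [-0.8, 3.0, 0.9]
opening: 0.0119
```

Run:
```python
from h import *
st(); p=shot('wrist','w36',None,1.5)
```

```text
t 63.55 [0.5773 0.1809 0.0714] xang 88.38 tilt [-0.0007  0.0008] F [-0.7997  3.0312  0.9247] op 0.0119
```

View pics/w36.png

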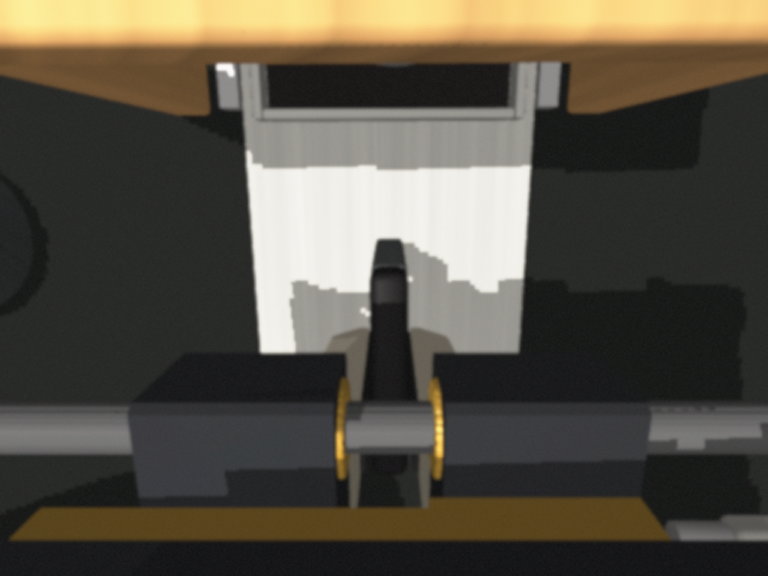

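Request:
carry_out([
  [[0.2,0,0,0],[0.2,0,0,0],[0.2,0,0,0],[0.2,0,0,0],[0.2,0,0,0],[0,0,0,0],[0,0,0,0]],
])

```text
t: 64.18
tool_pos: [0.5776, 0.1904, 0.0714]
orientation: [-2.252, -2.189, 0.001]
force: [-5.1, 0.2, 3.5]
opening: 0.0121
```

Request:
carry_out([
  [[0.2,0,0,0],[0.2,0,0,0],[0.2,0,0,0],[0,0,0,0],[0,0,0,0]],
])

```text
t: 64.6
tool_pos: [0.5777, 0.1956, 0.0714]
orientation: [-2.253, -2.189, 0.002]
force: [-5.1, -3.2, 3.7]
opening: 0.0119
```

Request:
carry_out([
  [[0.2,0,0,0],[0.2,0,0,0],[0.2,0,0,0],[0,0,0,0],[0,0,0,0]],
])

```text
t: 65.02
tool_pos: [0.5777, 0.1967, 0.0712]
orientation: [2.252, 2.185, -0.012]
force: [-8.9, -23.9, 9.5]
opening: 0.0122
```

The stop is reached: 24 N, and 159 mm pushed. I'll take off the push, release and lift away.

Request:
carry_out([
  [[-0.3,0,0,0],[-0.2,0,0,0],[0,0,0,0]],
])

```text
t: 65.27
tool_pos: [0.5777, 0.1965, 0.0713]
orientation: [-2.253, -2.188, 0.002]
force: [-5.2, -2.5, 2.2]
opening: 0.0116
```

Request:
carry_out([
  [[0,0,0,0],[0,0,0,0],[0,0,0,0],[0,0,0,0],[0,0,0,0],[0,0,0,0],[0,0,-1,0],[0,0,-3,0],[0,0,-4,0],[0,0,-4,0],[-3,0,-1,0],[-4,0,0,0],[-4,0,0,0],[-4,0,0,0],[0,0,0,0],[0,0,0,0],[0,0,0,0]],
], claw=6)

```text
t: 66.68
tool_pos: [0.5741, 0.0472, 0.2021]
orientation: [2.254, 2.188, 0.001]
force: [-0.5, -0.4, 0.2]
opening: 0.0601
```

Run:
```python
from h import *
st(); shot('wrist','w37',None,1.5);shot('scene','s37',(250,150,480,320),3.4);shot('top','t37',(75,90,395,275),2.5)
```

```text
t 66.68 [0.5741 0.0472 0.2021] xang 88.30 tilt [0.0007 0.0005] F [-0.4585 -0.41    0.1529] op 0.0601
```

View pics/w37.png

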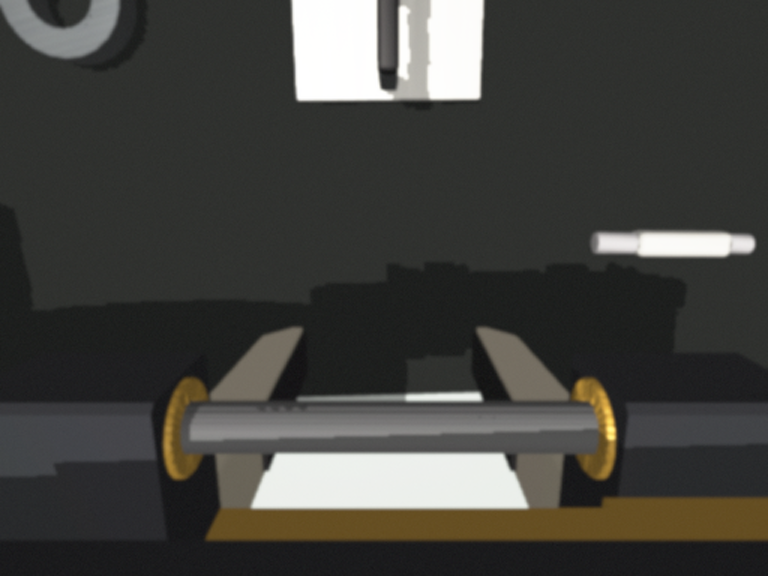

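View pics/s37.png

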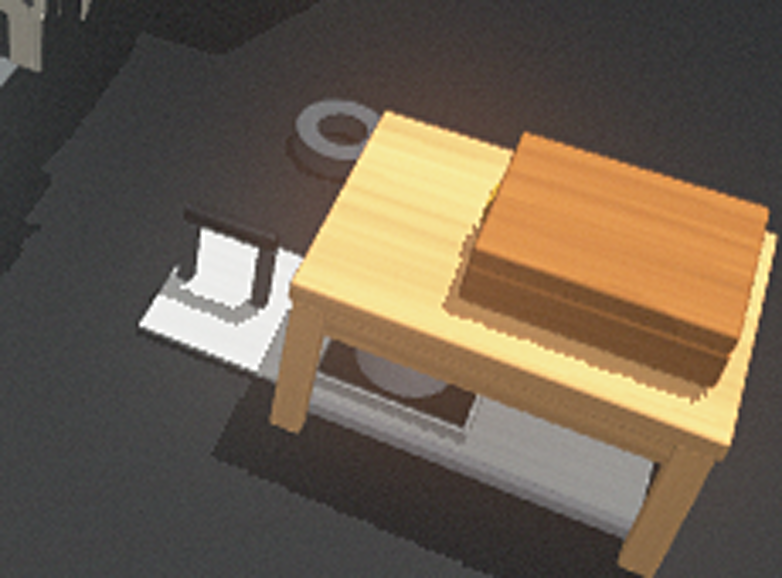

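View pics/t37.png

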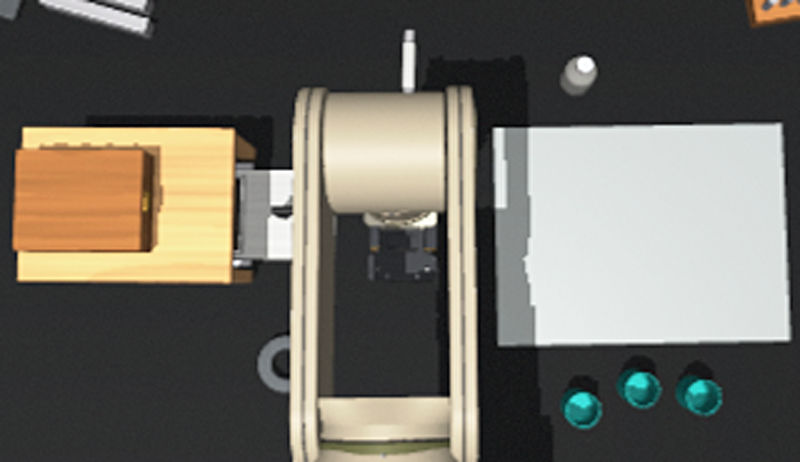

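Run:
```python
from h import *
p,_=ld('w37'); print(w(p,np.array([[297,101],[481,99]])/1.5,.012), w(p,np.array([[388,68]])/1.5,.082))
a=cv2.imread('pics/scene0.png'); cv2.imwrite('pics/s0b.png',cv2.resize(a[150:320,250:480],None,fx=3.4,fy=3.4,interpolation=cv2.INTER_CUBIC))
```

```text
[[0.5156 0.1544 0.012 ]
 [0.6377 0.152  0.012 ]] [[0.5763 0.1607 0.082 ]]
```

View pics/s0b.png

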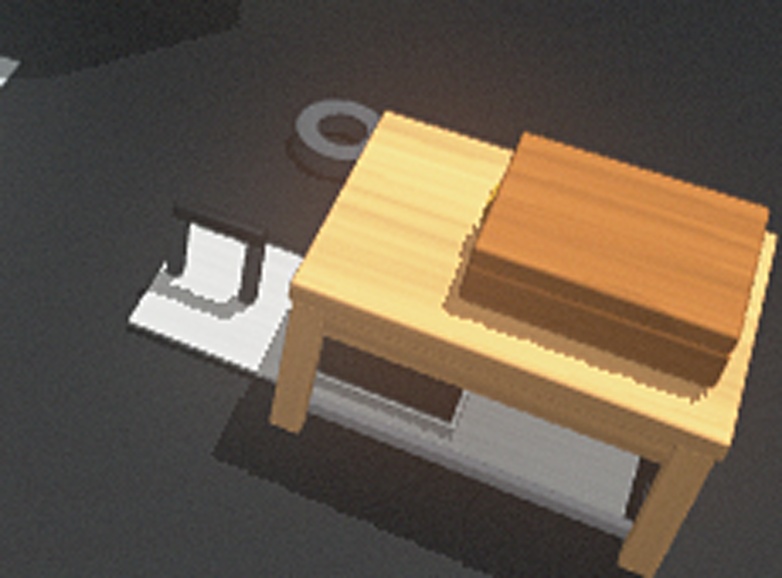

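The tray now sits about 8 mm deeper than at the start, against its stop, and the handle is 70 mm in front of the riser. The bystanders are unmoved, so I'm handing in.

Run:
```python
from h import *
st(); print(robot.close_job()); st()
```

```text
t 66.83 [0.5739 0.0485 0.2016] xang 88.46 tilt [0.0001 0.0003] F [-0.4076 -0.435   0.3538] op 0.0600
the job is handed in; nothing more can be done
None
the job is handed in; nothing more can be done
```

I pulled the tray out to its stop and nested all six pots, a to f, upright in the well. Then I slid the tray home to its stop, let go of the handle and handed the job in after about 67 s; no verdict was reported.

**Nest:** before the push, the wrist and scene views showed six concentric rims centred in the well. Where I measured rim centres in the nest, they agreed to about 1 mm. After the push, only the outer pot was visible under the riser, still upright in the well, so I could not re-check the inner pots there.

**Tray:** the push home covered 159 mm and ended at about 24 N against the stop. The handle then stood about 70 mm in front of the riser.
- At the start the tray was about 8 mm short of fully home.
- After pulling it out, I eased the arm back while still gripping. That moved the tray in about 12 mm, so I nested the pots at about 157 mm travel, above the 120 mm needed.

**Bystanders:** the ring gauge, plug gauge, bottle and turquoise cups look unmoved in the last pictures. The arm was clear of everything at hand-in. I saw no sign of a pot being knocked aside.

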